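Unfold the crank and bring the turntable to its mark

TASK

Swing up the folded crank handle of the scanning turntable on the desk until it stands fully home against its stop, then crank with it until the white tick on the turntable's rim points exactly at the red pointer, and leave the handle standing. Turn the plate only by the crank, not by hand; leave the pointer where it is set, the stone riding undisturbed on the plate, and the air blower, putty and lens cap where they are.

Things in the scene. Friction and masses are not known exactly. Their poses are not given: they have to be found in the camera images.
- crank_center (a point): point on the upright axis of the crank, 106 mm above the desk. The crank is a flat steel arm 20 mm wide (97 to 105 mm up; boss 26 mm across, up to 108 mm) on an 18 mm neck over a round grey drive head 55 mm high, 84 mm across at the foot, 68 at the top. It turns endlessly both ways with about 0.08 N m of drag (1 to 1.5 N at the handle) and stays where it is left
- handle_pin (a point): the level hinge pin of the folding handle, square to the crank arm at its outer end, 70 mm from the crank axis, 120 mm above the desk; goes round with the crank. At the start it lies to the right of the axis as seen from the robot, up to about 50 degrees nearer or farther
- handle_tip (a point): end point of the handle's free end. The handle is a black round bar 22 mm thick (steel root of 16 mm for the first 23 mm), 120 mm from pin to tip. Folded it lies level back over the arm and axis, tip 50 mm beyond the axis on the left, underside 109 mm above the desk: 54 mm of free air under the tip down to the drive head. Upright its tip is 240 mm up
- handle (a joint): fold angle of the handle, rad: 0 folded flat, 1.57 upright, 1.66 firm stop (fully home, leaning 5 degrees outwards). The hinge is stiff: the handle stays at whatever angle it is left, and turning it takes about 0.2 to 0.3 N m (2 to 3 N lifting at the tip). A push of over about 2.5 N towards the crank axis, high on the handle, would fold it again; pushes along the crank's circle do not
- turntable (a joint): angle of the turntable plate, rad, anticlockwise seen from above, 0 at the start. It is driven by a belt from the crank: it turns the same way as the crank and one third as far
- turntable_center (a point): centre of the top face of the turntable plate, 42 mm above the desk, 190 mm from the crank axis, to the right of it as seen from the robot. The dark steel plate is 176 mm across, 12 mm thick
- plate: the round turntable plate itself; its origin is on its axis at desk level, its x axis points to the white tick
- tick (a point): outer end of the white tick (an 8 mm wide line from the rim inwards), at the plate's rim, 88 mm from the plate's axis and 42 mm above the desk; it turns with the plate. At the start it lies on the far side, 120 to 180 degrees from the pointer; either way round is allowed
- pointer_tip (a point): tip of the red pointer that stands outside the plate's rim on the robot's side, at rim radius (88 mm from the plate's axis), 42 mm above the desk, where the tick has to come. It sits on a stiff collar, set differently each time, and its red top is 47 mm above the desk
- find_stone: brown fractured stone, 93 x 127 x 72 mm, about 0.5 kg, standing loose on the plate; origin at the centre of its underside; top 114 mm above the desk
- air_blower: black rubber air blower with a thin red nozzle, standing, 58 mm wide, 125 mm high, behind the crank; bystander; origin under its centre
- putty: green block of putty, 36 x 59 mm, 23 mm high, on the robot's side left of the crank; bystander; origin under its centre
- lens_cap: flat round black lens cap, 54 mm across, 10 mm high, behind the crank; bystander; origin under its centre

How it is judged:
By the outcome, as a careful person would: the job done as asked, in the order asked, and still so for the second after the job is handed in, with the robot touching nothing.
It also fails if it takes over 72 s, if anything falls off the work surface, if the arm or the gripper's body presses on something with over 40 N, if the wrist force passes 120 N, or if a joint passes its speed limit or range.

ROBOT

A 7-joint arm with a two-finger parallel gripper is mounted at the origin on a cart in front of the work surface, level with it; the furniture and walls round the work are solid. World frame = base frame: x ahead of the robot, y to its left, z up, the work surface at z = 0. Lengths are in m, angles in rad, forces in N, time in s.
With the tool pointing down it reaches from about 0.4 to 0.925 m from the base axis. Payload 5.6 kg.
Tool frame: the origin (TCP) lies at the very end of the fingers, on their centre line; the grasp point (between the pads) lies 19 mm behind it; z points along the fingers, y is the direction in which the jaws open and shut (so a half turn about z gives the same grasp; the last joint's range is limited). The gripper opens to 85 mm and grips with 20 to 120 N. Pads are 22 mm wide; open, the fingers measure 114 mm over their backs; the gripper's body (76 mm by 85 mm) begins 54 mm behind the grasp point. The pads swing forward as they close: fully open they stand 13 mm farther back than shut.
Start: joints at [1.296, 0.468, -0.012, 1.603, 0.006, 1.071, -0.056], TCP at [0.149, -0.633, 0.231] pointing down, gripper open.
Joint ranges: [-2.53, 2.53], [-0.31, 2.02], [-1.57, 1.55], [0.28, 2.44], [-1.29, 4.43], [0.15, 1.84], [-2.92, 2.92]. Speed limits (rad/s): [2.57, 2.57, 3.14, 3.14, 3.14, 3.14, 3.14].

INTERFACE

Orientations are given as a unit quaternion [w, x, y, z].
In Python, from station import * gives the robot as it stands.
- The arm moves only by the tool servo_tool, never from a script. Its argument "plan" is a list of rows, each an object with "claw": the opening, from -1 (shut) to 1 (fully open), so that 0 is half open; "travel": the shift along the tool's x, y, z in units of 30 mm (1.0 is 30 mm), a list of three; "twist": the turn, a rotation vector about the tool's x, y, z in units of 5 degrees (1.0 is 5 degrees), a list of three. In form: [{"claw": claw, "travel": [dx, dy, dz], "twist": [ax, ay, az]}, ...]. A call has 1 to 20 rows; each row is the pose to reach, as a shift and turn from the pose measured when the call began, along the tool's axes at that moment; what a row does not reach only later rows make up. A row lasts 1/12 s, in which the tool goes at most 41.7 mm and 7.16 degrees, less where a joint would pass 70% of its speed; a pose out of reach is approached as far as the arm can. A call with a gripper value outside its range is refused whole. The fingers move at their own pace and stop on an object; the grip force is fixed at half the most. Time passes only in rows, so rows that repeat a pose let the fingers close. It gives the time, the measured TCP pose, the force and the opening at its end, in the units of the state.
- state(): the state, without advancing time (a new reading comes with each control period).
- read_camera(name): name is "side" or "top" or "wrist"; returns a dict with "image" (420x560x3 uint8, red, green, blue), "range_z" (420x560 float32, m along the optical axis (not along the pixel's ray), 0 where there is no reading), "fx", "fy", "cx", "cy" (pixels), "xyz" and "orientation" of the camera in the world; the wrist camera has in their place "T_tool_cam" (4x4, takes a point from camera to tool coordinates, whose origin is the TCP and whose axes are the flange's). Camera axes: x right, y up, looking along -z (the intrinsics and any distortion apply to the point x, -y, -z); pixel columns grow to the right and rows downward; lengths in m; the calibration is good to about 2 mm. A picture is of the moment at which its call begins: read the wrist's pose just before it.
- close_job(): hands the job in, once; it reports no verdict.
The state is a dict: "time_s": time; "q": joint angles; "joint_vel": joint speeds; "joint_efforts": joint torques, N m; "tcp_pos": TCP position; "tcp_rot": TCP orientation; "ft_force": force on the tool from outside, world axes, zero at the start; "torque": the same for the moment, N m; "opening": finger opening in m.
Only numpy, scipy, OpenCV 4.12 (cv2) and the standard library are available. Lean on these libraries where they do the work, as an engineer would, in place of code of your own. Each camera call takes 0.05 s, during which the arm holds its last target. There are 200 camera calls.

## Working session

There is one attempt and no reset: what is moved stays moved. The work goes in short steps, Python scripts to look and compute and a tool call to move; the robot and the scene stay as the last step left them, time stands still between calls to the robot, and variables do not carry over. Pictures are saved under pics/ and viewed, about 8 in all and at most 12, crops included, and the job is handed in when it is done.

Besides the shell and the picture viewer there is one more tool, called after ">>>" by a JSON object that holds its "method" and its "body". servo_tool: Moves the arm, as the interface text tells. Its arguments: {"type":"object","properties":{"plan":{"type":"array"}},"required":["plan"]}

```bash
mkdir -p pics; cat > h.py <<'E'
from station import *
import numpy as np, cv2
from scipy.spatial.transform import Rotation as R
def cam(n):
    s=state(); c=read_camera(n)
    if n=="wrist":
        T=np.eye(4); q=s['tcp_rot']; T[:3,:3]=R.from_quat([q[1],q[2],q[3],q[0]]).as_matrix(); T[:3,3]=s['tcp_pos']; c['T']=T@np.array(c['T_tool_cam'])
    else:
        T=np.eye(4); q=c['orientation']; T[:3,:3]=R.from_quat([q[1],q[2],q[3],q[0]]).as_matrix(); T[:3,3]=c['xyz']; c['T']=T
    return c
def cloud(c):
    z=c['range_z'].astype(float); v,u=np.mgrid[:z.shape[0],:z.shape[1]]
    P=np.stack([(u-c['cx'])/c['fx']*z,-(v-c['cy'])/c['fy']*z,-z],-1)
    W=P@c['T'][:3,:3].T+c['T'][:3,3]; W[z<=0]=np.nan
    return W
def atheight(c,u,v,h):
    d=c['T'][:3,:3]@np.array([(u-c['cx'])/c['fx'],-(v-c['cy'])/c['fy'],-1]); o=c['T'][:3,3]
    return o+d*(h-o[2])/d[2]
def save(c,name): cv2.imwrite('pics/'+name,c['image'][:,:,::-1])
E
python3 - <<'E'
from h import *
s=state(); print(s)
for n in("top","side"):
    c=cam(n); save(c,n+'0.png'); print(n,c['T'],c['fx'],[k for k in c]); np.save(n+'0.npy',cloud(c))
E
```

```text
{'time_s': 0.0, 'q': array([ 1.29598298,  0.46838045, -0.01160988,  1.60365648,  0.0059987 ,
        1.07141496, -0.05629604]), 'joint_vel': array([-7.54001644e-05, -8.57805911e-04,  1.28268849e-04,  1.01933215e-04,
       -1.18946468e-03, -1.12479380e-03, -5.00313561e-04]), 'joint_efforts': array([ 9.04880580e-04, -5.32378542e+01,  2.20498990e-02, -2.51291585e+01,
        1.14297221e-02,  7.81814335e-03,  1.39324004e-05]), 'tcp_pos': array([ 0.14913614, -0.6320635 ,  0.23032262]), 'tcp_rot': array([-8.97098917e-04,  9.93293056e-01,  1.15620383e-01, -1.66044777e-04]), 'ft_force': array([ 0.46670034, -0.73564533,  1.41153812]), 'torque': array([-0.03162076,  0.05038129, -0.01668869]), 'opening': 0.0851658954535966}
top [[-0.01119291  0.99619569 -0.08642265  0.43757788]
 [-0.99992896 -0.01150519 -0.00311616 -0.15536685]
 [-0.00409861  0.08638163  0.99625369  1.38798405]
 [ 0.          0.          0.          1.        ]] 502.84759525114134 ['image', 'range_z', 'fx', 'fy', 'cx', 'cy', 'xyz', 'orientation', 'T']
side [[-0.97597303  0.12080612 -0.18133538  0.34021655]
 [-0.21757988 -0.49585547  0.84070586  0.70869708]
 [ 0.01164627  0.85996118  0.51022655  0.64727946]
 [ 0.          0.          0.          1.        ]] 407.7493978763637 ['image', 'range_z', 'fx', 'fy', 'cx', 'cy', 'xyz', 'orientation', 'T']
```

View pics/top0.png

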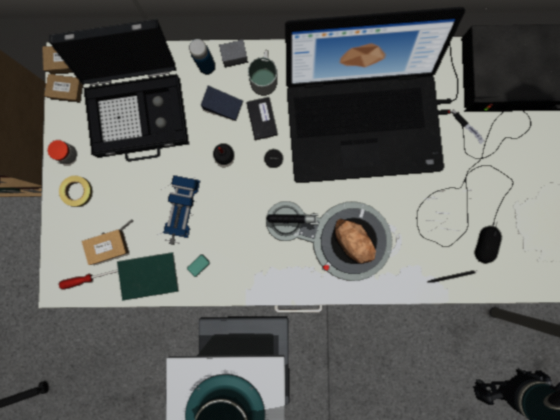

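View pics/side0.png

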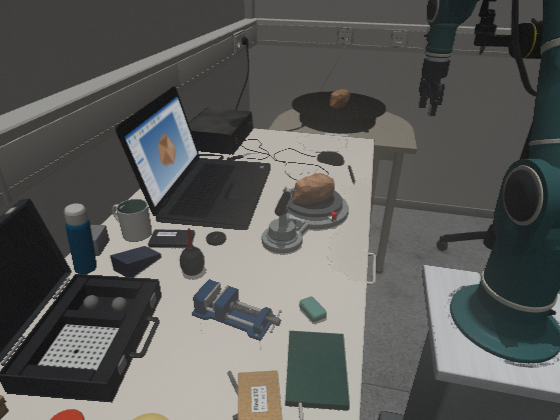

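The top picture shows the crank at about (287,220), with the handle folded over it from (268,218) to (316,217). The plate is around (353,241), the white tick near (361,212) and the red pointer near (325,268). I'll enlarge that area and measure it.

```bash
python3 - <<'E'
from h import *
im=cv2.imread('pics/top0.png'); cr=im[190:290,255:405]; cv2.imwrite('pics/crop0.png',cv2.resize(cr,None,fx=5.3,fy=5.3,interpolation=cv2.INTER_CUBIC))
W=np.load('top0.npy'); hsv=cv2.cvtColor(im,cv2.COLOR_BGR2HSV)
m=np.zeros(im.shape[:2],bool); m[190:290,255:405]=1
Z=W[...,2]
print('grid z mm');print((Z[204:240:3,262:326:4]*1000).round())
h=m&(Z>.117)&(Z<.14)&(np.arange(560)[None]<322); p=W[h]; print('handle n',len(p), p[:,:2].min(0),p[:,:2].max(0))
c,(w,hh),a=cv2.minAreaRect(p[:,:2].astype(np.float32));print(c,w,hh,a)
# drive head top/skirt
d=m&(Z>.035)&(Z<.06)&(np.arange(560)[None]<306)
p=W[d];print('drive',p[:,:2].min(0),p[:,:2].max(0),len(p))
E
```

```text
grid z mm
[[ -3.   0.  -4.   3.  20.  18.  14.  14.  19.  -3.   1.   3.  -3.  -5.
   -7.  -1.]
 [  6.   4.  -3.  17.  21.  35.  57.  31.  18.  19.   5.  -3.  -1.  -2.
   -0.   2.]
 [ -5.  -5.  16.  21.  50.  55.  54.  56.  55.  18.  19.  -3.   2.   6.
   -0.   0.]
 [  4.  -3.  21.  35.  57.  57.  53.  52.  55.  27.  21.   4.   2. 123.
    7.   1.]
 [ -1.  -2. 128. 126. 131. 127. 130. 128. 128. 131. 129. 129. 125. 124.
    0.  19.]
 [ -1.  22. 131. 128. 132. 130. 126. 130. 132. 126. 129. 130. 129. 125.
   18.  18.]
 [  4.  15. 122. 118. 120. 127. 119. 123. 127. 127. 126. 107. 101. 124.
   20.  24.]
 [  5.  -1.  21.  53.  50.  55.  58.  53.  53.  30.  22.  26.  22.  21.
   20.  21.]
 [  1.  -6.  19.  26.  57.  57.  56.  58.  48.  25.  21.  25.  21.  22.
   19.  16.]
 [ -4.   0.  21.  20.  36.  53.  52.  56.  32.  20.  23.  24.  15.  27.
   19.  39.]
 [  3.   3.   5.  24.  24.  25.  26.  27.  14.  16.  23.  nan  22.  22.
   14.  45.]
 [ -4.  -1.   2.  -4.  23.  22.  22.  20.  19.  17.  22.  18.  22.  23.
   19.  45.]]
handle n 432 [ 0.50238154 -0.24889958] [ 0.53066302 -0.12036612]
(0.5156415700912476, -0.18471384048461914) 0.028218945488333702 0.12873272597789764 0.9117532968521118
drive [ 0.48333967 -0.20088244] [ 0.55396756 -0.13421273] 320
```

View pics/crop0.png

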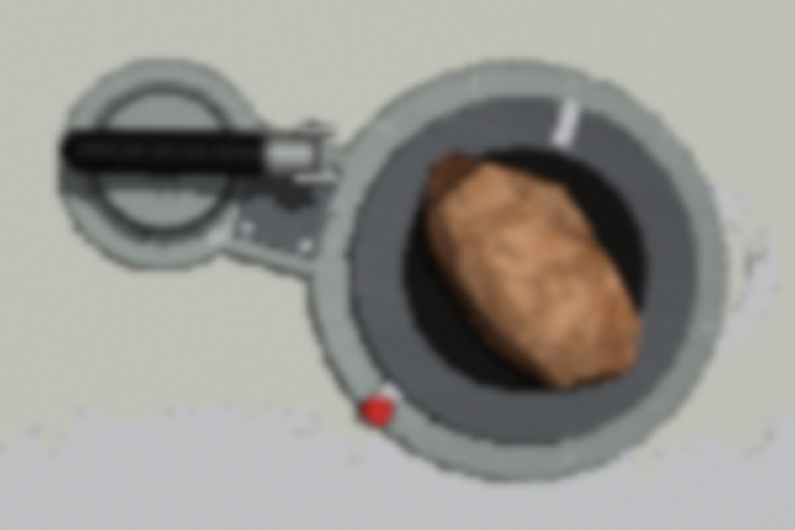

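```bash
python3 - <<'E'
from h import *
c=cam('top')
f=lambda a,b,h:atheight(c,255+a/5.3-.4,190+b/5.3-.4,h)
C=f(162,160,.055);T=f(523,270,.042);t=f(571,97,.042);p=f(378,410,.047)
print('crank',C,'plate',T,'dist',np.linalg.norm(C[:2]-T[:2]))
pin=f(322,152,.12);tip=f(66,150,.12);print('pin',pin,np.linalg.norm((pin-C)[:2]),'tip',tip,np.linalg.norm((tip-C)[:2]))
for n,q in(('tick',t),('tickin',f(563,143,.042)),('ptr',p),('ptr2',f(390,390,.045))):
  d=(q-T)[:2];print(n,q,np.linalg.norm(d),np.degrees(np.arctan2(d[1],d[0])))
E
```

```text
crank [ 0.51810917 -0.16670103  0.055     ] plate [ 0.46132944 -0.34794812  0.042     ] dist 0.18993273447489786
pin [ 0.51712722 -0.24242218  0.12      ] 0.0757275145711657 tip [ 0.51947942 -0.12044937  0.12      ] 0.04627195313754915
tick [ 0.54847862 -0.37433475  0.042     ] 0.09105621239310714 -16.845024302357434
tickin [ 0.52518414 -0.36969723  0.042     ] 0.067456996765076 -18.809005376307052
ptr [ 0.39226256 -0.27315822  0.047     ] 0.10180256778712342 132.7218184363395
ptr2 [ 0.40207587 -0.27953131  0.045     ] 0.09050882024026989 130.8947722362282
```

```bash
cat >> h.py <<'E'
def rel(p,yaw=None):
    "target TCP point, tool-x yaw deg (tool down) -> travel, twist units"
    s=state(); q=s['tcp_rot']; M=R.from_quat([q[1],q[2],q[3],q[0]])
    t=M.inv().apply(np.array(p)-s['tcp_pos'])/.03
    w=np.zeros(3)
    if yaw is not None:
        G=R.from_euler('z',yaw,degrees=True)*R.from_euler('x',180,degrees=True); w=np.degrees((M.inv()*G).as_rotvec())/5
    print('travel',t.round(3),'twist',w.round(2)); return t,w
E
python3 -c "
from h import *
rel((.5175,-.138,.21),90)"
```

```text
travel [ 15.733 -13.212   0.702] twist [-1.000e-02 -1.000e-02 -1.534e+01]
```

>>> {"method": "servo_tool", "body": {"plan": [{"claw": 1, "travel": [15.73, -13.21, 0.7], "twist": [0, 0, -15.34]}, {"claw": 1, "travel": [15.73, -13.21, 0.7], "twist": [0, 0, -15.34]}, {"claw": 1, "travel": [15.73, -13.21, 0.7], "twist": [0, 0, -15.34]}, {"claw": 1, "travel": [15.73, -13.21, 0.7], "twist": [0, 0, -15.34]}, {"claw": 1, "travel": [15.73, -13.21, 0.7], "twist": [0, 0, -15.34]}, {"claw": 1, "travel": [15.73, -13.21, 0.7], "twist": [0, 0, -15.34]}, {"claw": 1, "travel": [15.73, -13.21, 0.7], "twist": [0, 0, -15.34]}, {"claw": 1, "travel": [15.73, -13.21, 0.7], "twist": [0, 0, -15.34]}, {"claw": 1, "travel": [15.73, -13.21, 0.7], "twist": [0, 0, -15.34]}, {"claw": 1, "travel": [15.73, -13.21, 0.7], "twist": [0, 0, -15.34]}, {"claw": 1, "travel": [15.73, -13.21, 0.7], "twist": [0, 0, -15.34]}, {"claw": 1, "travel": [15.73, -13.21, 0.7], "twist": [0, 0, -15.34]}, {"claw": 1, "travel": [15.73, -13.21, 0.7], "twist": [0, 0, -15.34]}, {"claw": 1, "travel": [15.73, -13.21, 0.7], "twist": [0, 0, -15.34]}, {"claw": 1, "travel": [15.73, -13.21, 0.7], "twist": [0, 0, -15.34]}, {"claw": 1, "travel": [15.73, -13.21, 0.7], "twist": [0, 0, -15.34]}, {"claw": 1, "travel": [15.73, -13.21, 0.7], "twist": [0, 0, -15.34]}, {"claw": 1, "travel": [15.73, -13.21, 0.7], "twist": [0, 0, -15.34]}, {"claw": 1, "travel": [15.73, -13.21, 0.7], "twist": [0, 0, -15.34]}, {"claw": 1, "travel": [15.73, -13.21, 0.7], "twist": [0, 0, -15.34]}]}}

```text
time_s: 1.82
tcp_pos: [0.5166, -0.1398, 0.21]
tcp_rot: [-0.001, 0.708, 0.706, -0.0]
ft_force: [-0.3, 0.4, 0.0]
opening: 0.0854
```

```bash
python3 - <<'E'
from h import *
c=cam('wrist'); save(c,'w1.png'); W=cloud(c); Z=W[...,2]
print(c['T'].round(3), c['fx'])
m=(Z>.122)&(Z<.14)&(W[...,1]<-.09)&(W[...,1]>-.21)&(abs(W[...,0]-.517)<.03)
p=W[m];print(len(p),p.min(0),p.max(0)); print(cv2.minAreaRect(p[:,:2].astype(np.float32)))
g=cv2.fitLine(p[:,:2].astype(np.float32),cv2.DIST_HUBER,0,.01,.01);print(g.ravel())
print(state()['q'])
E
```

```text
[[ 1.     0.002  0.002  0.519]
 [-0.002  0.956  0.292 -0.065]
 [-0.001 -0.292  0.956  0.352]
 [ 0.     0.     0.     1.   ]] 359.06831941070067
3688 [ 0.50708446 -0.20998594  0.12200159] [ 0.52956485 -0.11767404  0.13182714]
((0.5183665156364441, -0.16391831636428833), (0.09248318523168564, 0.021021001040935516), 88.49797821044922)
[ 0.02976367  0.99955696  0.51830286 -0.1616943 ]
[ 0.62739023  0.35592858 -0.51820019  1.87742472  0.210997    0.96314647
  0.01176912]
```

View pics/w1.png

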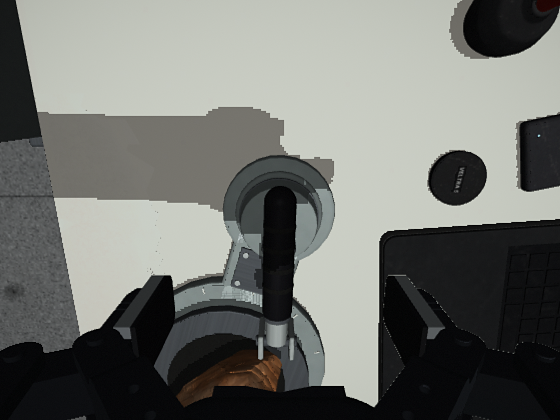

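The wrist view shows the handle end at about (280,190) and its hinge at (277,340), lying between the open jaws. The lens cap, blower and laptop are well clear. Next I descend and grip 20 mm short of the tip.

>>> {"method": "servo_tool", "body": {"plan": [{"claw": 0.6, "travel": [0, 0.08, 1.5], "twist": [0, 0, 0]}, {"claw": 0.3, "travel": [0, 0.08, 3.0], "twist": [0, 0, 0]}, {"claw": 0.3, "travel": [0, 0.08, 3.6], "twist": [0, 0, 0]}, {"claw": 0.3, "travel": [0, 0.08, 3.6], "twist": [0, 0, 0]}, {"claw": 0.0, "travel": [0, 0.08, 3.6], "twist": [0, 0, 0]}, {"claw": -0.5, "travel": [0, 0.08, 3.6], "twist": [0, 0, 0]}, {"claw": -1, "travel": [0, 0.08, 3.6], "twist": [0, 0, 0]}, {"claw": -1, "travel": [0, 0.08, 3.6], "twist": [0, 0, 0]}, {"claw": -1, "travel": [0, 0.08, 3.6], "twist": [0, 0, 0]}, {"claw": -1, "travel": [0, 0.08, 3.6], "twist": [0, 0, 0]}, {"claw": -1, "travel": [0, 0.08, 3.6], "twist": [0, 0, 0]}, {"claw": -1, "travel": [0, 0.08, 3.6], "twist": [0, 0, 0]}]}}

```text
time_s: 2.87
tcp_pos: [0.5181, -0.1398, 0.1041]
tcp_rot: [-0.001, 0.709, 0.705, -0.001]
ft_force: [-5.7, 1.1, 4.6]
opening: 0.0205
```

>>> {"method": "servo_tool", "body": {"plan": [{"claw": -1, "travel": [-0.01, 0, -0.28], "twist": [0, 0, 0]}, {"claw": -1, "travel": [-0.05, 0, -0.57], "twist": [0, 0, 0]}, {"claw": -1, "travel": [-0.11, 0, -0.85], "twist": [0, 0, 0]}, {"claw": -1, "travel": [-0.2, 0, -1.12], "twist": [0, 0, 0]}, {"claw": -1, "travel": [-0.2, 0, -1.12], "twist": [0, 0, 0]}, {"claw": -1, "travel": [-0.2, 0, -1.12], "twist": [0, 0, 0]}]}}

```text
time_s: 3.37
tcp_pos: [0.5168, -0.1474, 0.139]
tcp_rot: [-0.001, 0.709, 0.705, -0.002]
ft_force: [-6.4, -2.9, -2.4]
opening: 0.0201
```

>>> {"method": "servo_tool", "body": {"plan": [{"claw": -1, "travel": [-0.18, 0, -0.37], "twist": [0, 0, 0]}, {"claw": -1, "travel": [-0.34, 0, -0.6], "twist": [0, 0, 0]}, {"claw": -1, "travel": [-0.51, 0, -0.83], "twist": [0, 0, 0]}, {"claw": -1, "travel": [-0.7, 0, -1.04], "twist": [0, 0, 0]}, {"claw": -1, "travel": [-0.91, 0, -1.24], "twist": [0, 0, 0]}, {"claw": -1, "travel": [-1.14, 0, -1.41], "twist": [0, 0, 0]}, {"claw": -1, "travel": [-1.38, 0, -1.56], "twist": [0, 0, 0]}, {"claw": -1, "travel": [-1.38, 0, -1.56], "twist": [0, 0, 0]}, {"claw": -1, "travel": [-1.38, 0, -1.56], "twist": [0, 0, 0]}]}}

```text
time_s: 4.12
tcp_pos: [0.5162, -0.1898, 0.1864]
tcp_rot: [-0.001, 0.709, 0.705, -0.003]
ft_force: [-4.9, -2.5, -6.5]
opening: 0.0194
```

>>> {"method": "servo_tool", "body": {"plan": [{"claw": -1, "travel": [-0.25, 0, -0.12], "twist": [0, 0, 0]}, {"claw": -1, "travel": [-0.48, 0, -0.22], "twist": [0, 0, 0]}, {"claw": -1, "travel": [-0.76, 0, -0.3], "twist": [0, 0, 0]}, {"claw": -1, "travel": [-1.03, 0, -0.37], "twist": [0, 0, 0]}, {"claw": -1, "travel": [-1.32, 0, -0.4], "twist": [0, 0, 0]}, {"claw": -1, "travel": [-1.6, 0, -0.42], "twist": [0, 0, 0]}, {"claw": -1, "travel": [-1.7, 0, -0.42], "twist": [0, 0, 0]}, {"claw": -1, "travel": [-1.8, 0, -0.42], "twist": [0, 0, 0]}, {"claw": -1, "travel": [-1.8, 0, -0.42], "twist": [0, 0, 0]}]}}

```text
time_s: 4.87
tcp_pos: [0.5166, -0.2447, 0.1999]
tcp_rot: [0.0, 0.71, 0.704, -0.003]
ft_force: [0.5, -0.3, -0.3]
opening: -0.0004
```

```bash
python3 - <<'E'
from h import *
c=cam('wrist'); d=cam('side')
a=c['image'];b=cv2.resize(d['image'][140:270,215:375],(517,420),interpolation=cv2.INTER_CUBIC)
cv2.imwrite('pics/m2.png',cv2.resize(np.hstack([a,b]),None,fx=.74,fy=.74)[:,:,::-1])
E
```

```text
(no output)
```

View pics/m2.png

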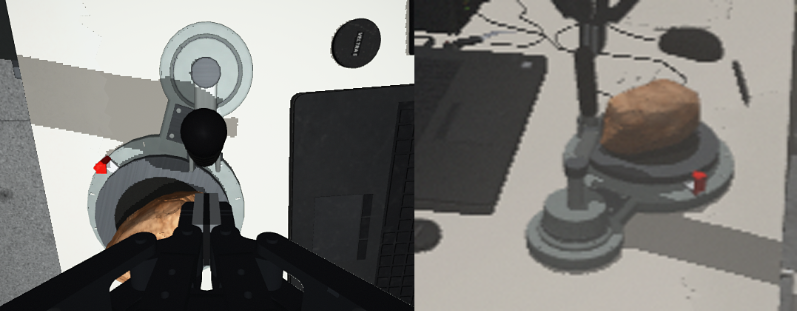

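```bash
python3 - <<'E'
from h import *
c=cam('wrist'); W=cloud(c); Z=W[...,2]
m=(Z>.15)&(abs(W[...,0]-.517)<.03)&(W[...,1]>-.236)&(W[...,1]<-.15)
p=W[m];print(len(p),p.min(0),p.max(0)); t=p[p[:,2]>p[:,2].max()-.008];print('tip',t.mean(0),t.min(0),t.max(0))
d=cam('side'); W=cloud(d); Z=W[...,2]
m=(Z>.125)&(Z<.185)&(abs(W[...,0]-.517)<.03)&(W[...,1]>-.26)&(W[...,1]<-.15)
p=W[m]
for z in np.arange(.13,.24,.01):
  k=p[abs(p[:,2]-z)<.005]; print(z.round(2),len(k),np.median(k,0) if len(k) else'')
print(state()['q'])
E
```

```text
24386 [ 0.48700126 -0.23599994  0.15013691] [ 0.54699932 -0.1831586   0.288028  ]
tip [ 0.51868558 -0.22642033  0.28333958] [ 0.49514605 -0.23319127  0.28003008] [ 0.5422905  -0.22377499  0.288028  ]
0.13 26 [ 0.51109481 -0.23013218  0.12786621]
0.14 16 [ 0.51212417 -0.22030996  0.14076309]
0.15 21 [ 0.51388545 -0.21624655  0.15004455]
0.16 22 [ 0.51201724 -0.21255095  0.16088905]
0.17 21 [ 0.51242279 -0.20904549  0.16998602]
0.18 27 [ 0.51024182 -0.20401531  0.1793988 ]
0.19 0 
0.2 0 
0.21 0 
0.22 0 
0.23 0 
[ 0.752308    0.42250966 -0.4741891   1.80465103  0.23421696  0.97303996
  0.17446529]
```

The handle slid out of the pads at about 70°. It's standing at roughly 68° with the shut fingers beyond it, at (205,210) in the left half. I'll go over it, tilt the tool to line up with the handle, and grip again.

>>> {"method": "servo_tool", "body": {"plan": [{"claw": -1, "travel": [0, 0.03, -1.2], "twist": [0, 0, 0]}, {"claw": 0, "travel": [0, 0.03, -2.4], "twist": [0, 0, 0]}, {"claw": 0.7, "travel": [0, 0.03, -2.4], "twist": [0, 0, 0]}, {"claw": 0.7, "travel": [1.0, 0.03, -2.4], "twist": [0, -2, 0]}, {"claw": 0.7, "travel": [1.94, 0.03, -2.2], "twist": [0, -4.4, 0]}, {"claw": 0.7, "travel": [1.94, 0.03, -2.07], "twist": [0, -4.4, 0]}, {"claw": 0.7, "travel": [1.94, 0.03, -2.07], "twist": [0, -4.4, 0]}, {"claw": 0.7, "travel": [1.94, 0.03, -2.07], "twist": [0, -4.4, 0]}]}}

```text
time_s: 5.73
tcp_pos: [0.5181, -0.1814, 0.2607]
tcp_rot: [0.134, 0.693, 0.695, -0.138]
ft_force: [-0.5, -0.2, -0.3]
opening: 0.0727
```

```bash
python3 - <<'E'
from h import *
s=state();print(s['tcp_pos'],s['q'],s['ft_force'])
rel((.518,-.209,.190)); c=cam('wrist'); d=cam('side'); W=cloud(c);Wd=cloud(d)
for n,W in(('w',W),('s',Wd)):
  Z=W[...,2]
  m=(Z>.14)&(abs(W[...,0]-.517)<.02)&(W[...,1]>-.26)&(W[...,1]<-.15)
  p=W[m]
  for z in np.arange(.15,.27,.015):
    k=p[abs(p[:,2]-z)<.005]; print(n,z.round(3),len(k),np.median(k,0) if len(k) else'', k.min(0)[:2] if len(k) else '',k.max(0)[:2] if len(k) else '')
E
```

```text
[ 0.51806681 -0.18138635  0.26072584] [ 0.44456245  0.29052473 -0.45879814  1.88068129  0.58974005  1.08412449
 -0.30009541] [-0.54086785 -0.19911457 -0.34717449]
travel [0.037 0.011 2.531] twist [0. 0. 0.]
w 0.15 87 [ 0.5175689  -0.21382503  0.15015225] [ 0.506943   -0.22559231] [ 0.52824642 -0.20983285]
w 0.165 115 [ 0.51783231 -0.20781513  0.16392654] [ 0.50628471 -0.21837599] [ 0.52850235 -0.20350286]
w 0.18 116 [ 0.51800538 -0.20126764  0.17935526] [ 0.50649151 -0.21333641] [ 0.52876968 -0.19684533]
w 0.195 135 [ 0.51818178 -0.19469358  0.19397703] [ 0.50672339 -0.20599473] [ 0.52887686 -0.19038829]
w 0.21 181 [ 0.51785246 -0.18816833  0.20988383] [ 0.50646695 -0.19959352] [ 0.52822506 -0.1843554 ]
w 0.225 1017 [ 0.51801896 -0.18899883  0.22621998] [ 0.50698945 -0.20104635] [ 0.52838056 -0.1825821 ]
w 0.24 0   
w 0.255 0   
w 0.27 0   
s 0.15 21 [ 0.5143214  -0.21652547  0.14967655] [ 0.50496635 -0.22252917] [ 0.5232869  -0.21244096]
s 0.165 26 [ 0.51325931 -0.21090841  0.16391212] [ 0.50396622 -0.21886417] [ 0.52585168 -0.20601298]
s 0.18 25 [ 0.51012284 -0.20494849  0.18001475] [ 0.50375457 -0.21748046] [ 0.52359838 -0.19773432]
s 0.195 21 [ 0.51180682 -0.1976046   0.19539531] [ 0.50456264 -0.20239029] [ 0.52213608 -0.19243609]
s 0.21 26 [ 0.51282381 -0.19040982  0.21003133] [ 0.50442279 -0.20159446] [ 0.52430318 -0.18599621]
s 0.225 38 [ 0.51405319 -0.18816832  0.22586818] [ 0.5043567 -0.1963389] [ 0.52408094 -0.1830807 ]
s 0.24 0   
s 0.255 0   
s 0.27 0
```

>>> {"method": "servo_tool", "body": {"plan": [{"claw": 0.5, "travel": [0.15, 0, 0.9], "twist": [0, 0, 0]}, {"claw": 0.3, "travel": [0.15, 0, 1.8], "twist": [0, 0, 0]}, {"claw": 0.2, "travel": [0.15, 0, 2.6], "twist": [0, 0, 0]}, {"claw": 0, "travel": [0.15, 0, 2.6], "twist": [0, 0, 0]}, {"claw": -0.5, "travel": [0.15, 0, 2.6], "twist": [0, 0, 0]}, {"claw": -1, "travel": [0.15, 0, 2.6], "twist": [0, 0, 0]}, {"claw": -1, "travel": [0.15, 0, 2.6], "twist": [0, 0, 0]}, {"claw": -1, "travel": [0.15, 0, 2.6], "twist": [0, 0, 0]}, {"claw": -1, "travel": [0.15, 0, 2.6], "twist": [0, 0, 0]}, {"claw": -1, "travel": [0.15, 0, 2.6], "twist": [0, 0, 0]}]}}

```text
time_s: 6.67
tcp_pos: [0.5167, -0.2119, 0.1884]
tcp_rot: [0.134, 0.696, 0.691, -0.139]
ft_force: [-3.4, -3.3, -3.8]
opening: 0.0207
```

>>> {"method": "servo_tool", "body": {"plan": [{"claw": -0.2, "travel": [0, 0, 0], "twist": [0, 0, 0]}, {"claw": -0.2, "travel": [0.1, 0, 0], "twist": [0, 0, 0]}, {"claw": -0.2, "travel": [0.22, 0.03, 0], "twist": [0, 0, 0]}, {"claw": -0.2, "travel": [0.22, 0.03, 0], "twist": [0, 0, 0]}, {"claw": -0.2, "travel": [0.22, 0.03, 0], "twist": [0, 0, 0]}, {"claw": -1, "travel": [0.22, 0.03, 0], "twist": [0, 0, 0]}, {"claw": -1, "travel": [0.22, 0.03, 0], "twist": [0, 0, 0]}, {"claw": -1, "travel": [0.22, 0.03, 0], "twist": [0, 0, 0]}, {"claw": -1, "travel": [0.22, 0.03, 0], "twist": [0, 0, 0]}, {"claw": -1, "travel": [0.22, 0.03, 0], "twist": [0, 0, 0]}, {"claw": -1, "travel": [0.22, 0.03, 0], "twist": [0, 0, 0]}]}}

```text
time_s: 7.58
tcp_pos: [0.5172, -0.2054, 0.1863]
tcp_rot: [0.134, 0.696, 0.691, -0.139]
ft_force: [-5.5, 1.6, 5.0]
opening: 0.0204
```

>>> {"method": "servo_tool", "body": {"plan": [{"claw": -1, "travel": [-0.21, 0, 0], "twist": [0, 1, 0]}, {"claw": -1, "travel": [-0.43, 0, 0.01], "twist": [0, 2, 0]}, {"claw": -1, "travel": [-0.64, 0, 0.04], "twist": [0, 3, 0]}, {"claw": -1, "travel": [-0.85, 0, 0.09], "twist": [0, 4, 0]}, {"claw": -1, "travel": [-1.06, 0, 0.16], "twist": [0, 5, 0]}, {"claw": -1, "travel": [-1.17, 0, 0.21], "twist": [0, 5.6, 0]}, {"claw": -1, "travel": [-1.17, 0, 0.21], "twist": [0, 5.6, 0]}, {"claw": -1, "travel": [-1.17, 0, 0.21], "twist": [0, 5.6, 0]}]}}

```text
time_s: 8.25
tcp_pos: [0.5167, -0.2403, 0.1939]
tcp_rot: [-0.038, 0.71, 0.703, 0.034]
ft_force: [-2.8, 1.5, 3.6]
opening: 0.0206
```

>>> {"method": "servo_tool", "body": {"plan": [{"claw": -1, "travel": [-0.1, 0, 0], "twist": [0, 0.4, 0]}, {"claw": -1, "travel": [-0.2, 0, 0.01], "twist": [0, 0.8, 0]}, {"claw": -1, "travel": [-0.2, 0, 0.01], "twist": [0, 0.8, 0]}, {"claw": -1, "travel": [-0.2, 0, 0.01], "twist": [0, 0.8, 0]}]}}

```text
time_s: 8.58
tcp_pos: [0.5177, -0.2405, 0.194]
tcp_rot: [-0.065, 0.707, 0.702, 0.061]
ft_force: [-0.9, 11.1, 5.9]
opening: 0.0209
```

```bash
python3 - <<'E'
from h import *
d=cam('side'); save(d,'s3.png'); W=cloud(d)
Z=W[...,2]
m=(Z>.12)&(abs(W[...,0]-.517)<.02)&(W[...,1]>-.28)&(W[...,1]<-.15)
p=W[m]
for z in np.arange(.125,.24,.01):
    k=p[abs(p[:,2]-z)<.005]; print(z.round(3),len(k),np.median(k,0) if len(k) else'')
print(state()['ft_force'],state()['torque'])
E
```

```text
0.125 45 [ 0.51447913 -0.23446644  0.12657432]
0.135 19 [ 0.51554432 -0.23421232  0.1339769 ]
0.145 24 [ 0.51575225 -0.23247684  0.1457373 ]
0.155 32 [ 0.51612968 -0.23361342  0.15528424]
0.165 32 [ 0.51554741 -0.23422063  0.16507815]
0.175 28 [ 0.51466586 -0.23467727  0.17503448]
0.185 28 [ 0.51563914 -0.23548051  0.18494333]
0.195 37 [ 0.5149253  -0.23591993  0.19640672]
0.205 50 [ 0.51816883 -0.23573052  0.20509076]
0.215 61 [ 0.5167459  -0.23667405  0.2149464 ]
0.225 57 [ 0.51565013 -0.23832704  0.22529357]
0.235 66 [ 0.51759749 -0.24070748  0.23473016]
[-0.84743162 10.819586    6.48362469] [ 2.28735581  0.05758765 -0.03671241]
```

The side depth shows the handle leaning about 4° outwards. The tool stalled with 11 N and 2.3 N m, so the handle is against its stop. I'll open into a loose cage and set the tool upright.

```bash
python3 - <<'E'
from h import *
rel((.518,-.2457,.191),90); print(state()['q'])
for d in range(6,127,6):
  a=np.radians(d); print(d,round(2.6*(1-np.cos(a)),2),round(2.6*np.sin(a),2),-d/5)
E
```

```text
travel [-0.187  0.011  0.066] twist [-0.06 -2.05 -0.07]
[ 0.89892853  0.50238341 -0.579172    1.74412625  0.11824185  1.04009996
  0.29901132]
6 0.01 0.27 -1.2
12 0.06 0.54 -2.4
18 0.13 0.8 -3.6
24 0.22 1.06 -4.8
30 0.35 1.3 -6.0
36 0.5 1.53 -7.2
42 0.67 1.74 -8.4
48 0.86 1.93 -9.6
54 1.07 2.1 -10.8
60 1.3 2.25 -12.0
66 1.54 2.38 -13.2
72 1.8 2.47 -14.4
78 2.06 2.54 -15.6
84 2.33 2.59 -16.8
90 2.6 2.6 -18.0
96 2.87 2.59 -19.2
102 3.14 2.54 -20.4
108 3.4 2.47 -21.6
114 3.66 2.38 -22.8
120 3.9 2.25 -24.0
126 4.13 2.1 -25.2
```

>>> {"method": "servo_tool", "body": {"plan": [{"claw": -0.3, "travel": [0, 0, 0], "twist": [0, 0, 0]}, {"claw": -0.3, "travel": [0, 0, 0], "twist": [0, 0, 0]}, {"claw": -0.3, "travel": [0, 0, 0], "twist": [0, 0, 0]}, {"claw": -0.3, "travel": [-0.19, 0.01, 0.07], "twist": [0, -2.05, 0]}, {"claw": -0.3, "travel": [-0.19, 0.01, 0.07], "twist": [0, -2.05, 0]}, {"claw": -0.3, "travel": [-0.19, 0.01, 0.07], "twist": [0, -2.05, 0]}, {"claw": -0.3, "travel": [-0.19, 0.01, 0.07], "twist": [0, -2.05, 0]}]}}

```text
time_s: 9.22
tcp_pos: [0.5181, -0.2456, 0.1911]
tcp_rot: [-0.002, 0.709, 0.705, -0.002]
ft_force: [1.0, -0.0, 0.3]
opening: 0.0297
```

>>> {"method": "servo_tool", "body": {"plan": [{"claw": -0.3, "travel": [0.01, 0.27, 0], "twist": [0, 0, -1.2]}, {"claw": -0.3, "travel": [0.06, 0.54, 0], "twist": [0, 0, -2.4]}, {"claw": -0.3, "travel": [0.13, 0.8, 0], "twist": [0, 0, -3.6]}, {"claw": -0.3, "travel": [0.22, 1.06, 0], "twist": [0, 0, -4.8]}, {"claw": -0.3, "travel": [0.35, 1.3, 0], "twist": [0, 0, -6]}, {"claw": -0.3, "travel": [0.5, 1.53, 0], "twist": [0, 0, -7.2]}, {"claw": -0.3, "travel": [0.67, 1.74, 0], "twist": [0, 0, -8.4]}, {"claw": -0.3, "travel": [0.86, 1.93, 0], "twist": [0, 0, -9.6]}, {"claw": -0.3, "travel": [1.07, 2.1, 0], "twist": [0, 0, -10.8]}, {"claw": -0.3, "travel": [1.3, 2.25, 0], "twist": [0, 0, -12]}, {"claw": -0.3, "travel": [1.3, 2.25, 0], "twist": [0, 0, -12]}]}}

```text
time_s: 10.13
tcp_pos: [0.5862, -0.2072, 0.1903]
tcp_rot: [-0.003, 0.26, 0.966, 0.0]
ft_force: [-0.9, -0.4, 0.4]
opening: 0.0301
```

```bash
cat >> h.py <<'E'
C0=np.array([.518,-.1677])
def where():
    s=state(); q=s['tcp_rot']; M=R.from_quat([q[1],q[2],q[3],q[0]]).as_matrix(); d=s['tcp_pos'][:2]-C0
    print('t',s['time_s'],'r',np.hypot(*d).round(4),'alpha',np.degrees(np.arctan2(d[1],d[0])).round(1),'yaw-180',np.degrees(np.arctan2(M[1,0],M[0,0])).round(1),'z',M[:,2].round(3),'q',s['q'].round(2),'f',s['ft_force'].round(1),s['tcp_pos'][2].round(4))
def handle(n='wrist'):
    c=cam(n);W=cloud(c);Z=W[...,2];d=W[...,:2]-C0;r=np.hypot(d[...,0],d[...,1])
    for z in(.15,.17,.2,.215,.235):
        m=(abs(Z-z)<.006)&(r<.1)&(r>.045); p=W[m]
        print(n,z,len(p),np.median(p,0).round(4) if len(p) else '',r[m].min().round(4) if len(p) else '')
    return c
E
python3 -c "
from h import *
where(); c=handle(); save(c,'w4.png'); handle('side')"
```

```text
t 10.1333 r 0.0788 alpha -30.0 yaw-180 149.8 z [-0.006  0.003 -1.   ] q [ 0.81  0.59 -0.74  1.67  0.44  1.06  0.98] f [-0.9 -0.4  0.4] 0.1903
wrist 0.15 306 [ 0.5713 -0.1996  0.1506] 0.0612
wrist 0.17 467 [ 0.5728 -0.2004  0.17  ] 0.0626
wrist 0.2 1731 [ 0.5763 -0.2011  0.2004] 0.065
wrist 0.215 2462 [ 0.5773 -0.202   0.2153] 0.0663
wrist 0.235 6422 [ 0.5827 -0.2069  0.236 ] 0.0681
side 0.15 34 [ 0.5756 -0.1985  0.1506] 0.059
side 0.17 39 [ 0.576  -0.1991  0.1698] 0.0611
side 0.2 76 [ 0.5792 -0.1988  0.2008] 0.0614
side 0.215 90 [ 0.5817 -0.1978  0.2154] 0.0651
side 0.235 112 [ 0.5804 -0.2046  0.2373] 0.0656
```

View pics/w4.png

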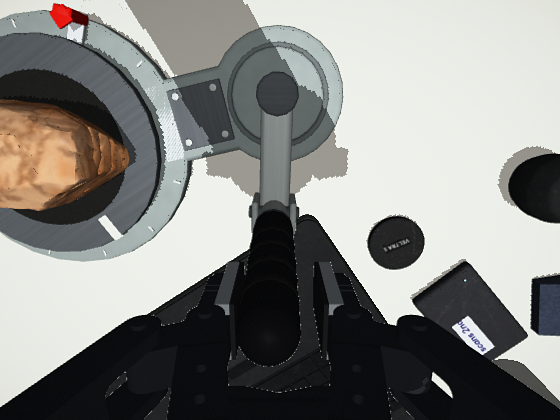

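The wrist view shows the handle still upright in the cage, the tick at (108,228) moving the right way, and the pointer at (70,15). I continue cranking.

>>> {"method": "servo_tool", "body": {"plan": [{"claw": -0.3, "travel": [0.01, 0.27, 0], "twist": [0, 0, -1.2]}, {"claw": -0.3, "travel": [0.06, 0.54, 0], "twist": [0, 0, -2.4]}, {"claw": -0.3, "travel": [0.13, 0.8, 0], "twist": [0, 0, -3.6]}, {"claw": -0.3, "travel": [0.22, 1.06, 0], "twist": [0, 0, -4.8]}, {"claw": -0.3, "travel": [0.35, 1.3, 0], "twist": [0, 0, -6]}, {"claw": -0.3, "travel": [0.5, 1.53, 0], "twist": [0, 0, -7.2]}, {"claw": -0.3, "travel": [0.67, 1.74, 0], "twist": [0, 0, -8.4]}, {"claw": -0.3, "travel": [0.86, 1.93, 0], "twist": [0, 0, -9.6]}, {"claw": -0.3, "travel": [1.07, 2.1, 0], "twist": [0, 0, -10.8]}, {"claw": -0.3, "travel": [1.3, 2.25, 0], "twist": [0, 0, -12]}, {"claw": -0.3, "travel": [1.54, 2.38, 0], "twist": [0, 0, -13.2]}, {"claw": -0.3, "travel": [1.8, 2.47, 0], "twist": [0, 0, -14.4]}, {"claw": -0.3, "travel": [2.06, 2.54, 0], "twist": [0, 0, -15.6]}, {"claw": -0.3, "travel": [2.33, 2.59, 0], "twist": [0, 0, -16.8]}, {"claw": -0.3, "travel": [2.6, 2.6, 0], "twist": [0, 0, -18]}, {"claw": -0.3, "travel": [2.6, 2.6, 0], "twist": [0, 0, -18]}]}}

```text
time_s: 11.57
tcp_pos: [0.5568, -0.1018, 0.1902]
tcp_rot: [-0.003, -0.496, 0.868, 0.003]
ft_force: [1.0, -0.1, 0.8]
opening: 0.0299
```

```bash
python3 -c "
from h import *
where(); c=handle(); save(c,'w5.png'); "
```

```text
t 11.5667 r 0.0764 alpha 59.5 yaw-180 -120.5 z [-0.008  0.001 -1.   ] q [ 0.93  0.68 -1.13  1.79  0.67  1.13  2.18] f [ 1.  -0.1  0.8] 0.1902
wrist 0.15 315 [ 0.5528 -0.1151  0.1506] 0.0621
wrist 0.17 476 [ 0.5539 -0.1137  0.1701] 0.0633
wrist 0.2 1806 [ 0.5551 -0.1107  0.2006] 0.0657
wrist 0.215 2569 [ 0.5559 -0.1094  0.2153] 0.0665
wrist 0.235 6393 [ 0.5605 -0.1046  0.236 ] 0.0668
```

>>> {"method": "servo_tool", "body": {"plan": [{"claw": 0.4, "travel": [-0.06, 0, 0], "twist": [0, 0, 0]}, {"claw": 0.5, "travel": [-0.06, 0, 0], "twist": [0, 0, 0]}, {"claw": 0.5, "travel": [-0.06, 0, -1.2], "twist": [0, 0, 0]}, {"claw": 0.5, "travel": [-0.06, 0, -2.4], "twist": [0, 0, 0]}, {"claw": 0.5, "travel": [-0.06, 0, -2.4], "twist": [0, 0, 3]}, {"claw": 0.5, "travel": [-0.06, 0, -2.4], "twist": [0, 0, 6]}, {"claw": 0.5, "travel": [-0.06, 0, -2.4], "twist": [0, 0, 9]}, {"claw": 0.5, "travel": [-0.06, 0, -2.4], "twist": [0, 0, 12]}, {"claw": 0.5, "travel": [-0.06, 0, -2.4], "twist": [0, 0, 15]}, {"claw": 0.5, "travel": [-0.06, 0, -2.4], "twist": [0, 0, 18]}, {"claw": 0.5, "travel": [-0.06, 0, -2.4], "twist": [0, 0, 18]}, {"claw": 0.5, "travel": [-0.06, 0, -2.4], "twist": [0, 0, 18]}, {"claw": 0.5, "travel": [-0.06, 0, -2.4], "twist": [0, 0, 18]}, {"claw": 0.5, "travel": [-0.06, 0, -2.4], "twist": [0, 0, 18]}, {"claw": 0.5, "travel": [-0.06, 0, -2.4], "twist": [0, 0, 18]}, {"claw": 0.5, "travel": [-0.06, 0, -2.4], "twist": [0, 0, 18]}, {"claw": 0.5, "travel": [-0.06, 0, -2.4], "twist": [0, 0, 18]}]}}

```text
time_s: 13.03
tcp_pos: [0.5592, -0.1013, 0.2626]
tcp_rot: [-0.003, 0.27, 0.963, -0.001]
ft_force: [0.0, -0.5, -0.8]
opening: 0.0642
```

```bash
python3 - <<'E'
from h import *
where(); handle('wrist'); a=np.radians(59.5); rel((*(C0+.078*np.array([np.cos(a),np.sin(a)])),.26),59.5)
E
```

```text
t 13.0333 r 0.0781 alpha 58.2 yaw-180 148.7 z [-0.007  0.001 -1.   ] q [ 0.76  0.44 -0.83  1.73  0.35  1.14  0.85] f [ 0.  -0.5 -0.8] 0.2626
wrist 0.15 111 [ 0.5494 -0.1026  0.1502] 0.0625
wrist 0.17 159 [ 0.5505 -0.1014  0.1694] 0.0638
wrist 0.2 225 [ 0.552  -0.099   0.1994] 0.0664
wrist 0.215 287 [ 0.5528 -0.0977  0.2148] 0.0678
wrist 0.235 1247 [ 0.5602 -0.0992  0.2354] 0.0699
travel [ 0.058 -0.005  0.088] twist [-0.08 -0.03 17.83]
```

>>> {"method": "servo_tool", "body": {"plan": [{"claw": 0.5, "travel": [0.06, 0, 0.05], "twist": [0, 0, 5]}, {"claw": 0.5, "travel": [0.06, 0, 0.05], "twist": [0, 0, 10]}, {"claw": 0.5, "travel": [0.06, 0, 0.05], "twist": [0, 0, 18]}, {"claw": 0.5, "travel": [0.06, 0, 0.05], "twist": [0, 0, 18]}, {"claw": 0.5, "travel": [0.06, 0, 0.05], "twist": [0, 0, 18]}, {"claw": 0.5, "travel": [0.06, 0, 0.05], "twist": [0, 0, 18]}, {"claw": 0.5, "travel": [0.06, 0, 0.05], "twist": [0, 0, 18]}, {"claw": 0.5, "travel": [0.06, 0, 0.05], "twist": [0, 0, 18]}, {"claw": 0.5, "travel": [0.06, 0, 0.05], "twist": [0, 0, 18]}, {"claw": 0.5, "travel": [0.06, 0, 0.05], "twist": [0, 0, 18]}, {"claw": 0.5, "travel": [0.06, 0, 0.05], "twist": [0, 0, 18]}, {"claw": 0.5, "travel": [0.06, 0, 0.05], "twist": [0, 0, 18]}, {"claw": 0.5, "travel": [0.06, 0, 0.05], "twist": [0, 0, 18]}, {"claw": 0.5, "travel": [0.06, 0, 0.05], "twist": [0, 0, 18]}]}}

```text
time_s: 14.25
tcp_pos: [0.5579, -0.1004, 0.2614]
tcp_rot: [-0.002, 0.872, 0.489, -0.003]
ft_force: [1.0, 0.7, 0.1]
opening: 0.0638
```

```bash
python3 - <<'E'
from h import *
where(); handle('wrist'); a=np.radians(58.4); rel((*(C0+.078*np.array([np.cos(a),np.sin(a)])),.191),58.4)
E
```

```text
t 14.25 r 0.0782 alpha 59.4 yaw-180 58.6 z [-0.006  0.    -1.   ] q [ 0.53  0.36 -0.51  1.75  0.19  1.1  -0.6 ] f [1.  0.7 0.1] 0.2614
wrist 0.15 79 [ 0.5639 -0.0971  0.1503] 0.0748
wrist 0.17 117 [ 0.5645 -0.0959  0.1685] 0.0757
wrist 0.2 182 [ 0.5664 -0.0937  0.1989] 0.0783
wrist 0.215 227 [ 0.5668 -0.0926  0.214 ] 0.08
wrist 0.235 1268 [ 0.564  -0.0983  0.2354] 0.0712
travel [-1.000e-03  5.800e-02  2.344e+00] twist [-0.06  0.04  0.07]
```

>>> {"method": "servo_tool", "body": {"plan": [{"claw": 0.5, "travel": [0, 0.05, 1.2], "twist": [0, 0, 0]}, {"claw": 0.3, "travel": [0, 0.05, 2.34], "twist": [0, 0, 0]}, {"claw": -0.1, "travel": [0, 0.05, 2.34], "twist": [0, 0, 0]}, {"claw": -0.3, "travel": [0, 0.05, 2.34], "twist": [0, 0, 0]}, {"claw": -0.3, "travel": [-0.01, -0.22, 2.34], "twist": [0, 0, -1.2]}, {"claw": -0.3, "travel": [-0.06, -0.49, 2.34], "twist": [0, 0, -2.4]}, {"claw": -0.3, "travel": [-0.13, -0.75, 2.34], "twist": [0, 0, -3.6]}, {"claw": -0.3, "travel": [-0.22, -1.01, 2.34], "twist": [0, 0, -4.8]}, {"claw": -0.3, "travel": [-0.35, -1.25, 2.34], "twist": [0, 0, -6]}, {"claw": -0.3, "travel": [-0.5, -1.48, 2.34], "twist": [0, 0, -7.2]}, {"claw": -0.3, "travel": [-0.67, -1.69, 2.34], "twist": [0, 0, -8.4]}, {"claw": -0.3, "travel": [-0.86, -1.88, 2.34], "twist": [0, 0, -9.6]}, {"claw": -0.3, "travel": [-1.07, -2.05, 2.34], "twist": [0, 0, -10.8]}, {"claw": -0.3, "travel": [-1.3, -2.2, 2.34], "twist": [0, 0, -12]}, {"claw": -0.3, "travel": [-1.54, -2.33, 2.34], "twist": [0, 0, -13.2]}, {"claw": -0.3, "travel": [-1.8, -2.42, 2.34], "twist": [0, 0, -14.4]}, {"claw": -0.3, "travel": [-2.06, -2.49, 2.34], "twist": [0, 0, -15.6]}, {"claw": -0.3, "travel": [-2.33, -2.54, 2.34], "twist": [0, 0, -16.8]}, {"claw": -0.3, "travel": [-2.6, -2.55, 2.34], "twist": [0, 0, -18]}, {"claw": -0.3, "travel": [-2.6, -2.55, 2.34], "twist": [0, 0, -18]}]}}

```text
time_s: 15.97
tcp_pos: [0.4523, -0.1289, 0.1938]
tcp_rot: [-0.002, 0.268, 0.963, -0.002]
ft_force: [0.5, 0.2, 0.0]
opening: 0.0299
```

```bash
python3 - <<'E'
from h import *
where(); c=handle('wrist'); save(c,'w6.png')
E
```

```text
t 15.9667 r 0.0763 alpha 149.4 yaw-180 148.9 z [-0.004 -0.002 -1.   ] q [ 0.95  0.35 -0.87  2.02  0.34  0.92  0.92] f [0.5 0.2 0. ] 0.1938
wrist 0.15 193 [ 0.4482 -0.1222  0.1504] 0.073
wrist 0.17 307 [ 0.4468 -0.1211  0.1689] 0.0741
wrist 0.2 1209 [ 0.4458 -0.1201  0.2012] 0.0654
wrist 0.215 2064 [ 0.445  -0.1196  0.2151] 0.0656
wrist 0.235 5891 [ 0.4489 -0.1212  0.2356] 0.0654
```

>>> {"method": "servo_tool", "body": {"plan": [{"claw": -0.3, "travel": [0.02, -0.27, 0], "twist": [0, 0, -1.2]}, {"claw": -0.3, "travel": [-0.03, -0.54, 0], "twist": [0, 0, -2.4]}, {"claw": -0.3, "travel": [-0.1, -0.8, 0], "twist": [0, 0, -3.6]}, {"claw": -0.3, "travel": [-0.19, -1.06, 0], "twist": [0, 0, -4.8]}, {"claw": -0.3, "travel": [-0.32, -1.3, 0], "twist": [0, 0, -6]}, {"claw": -0.3, "travel": [-0.47, -1.53, 0], "twist": [0, 0, -7.2]}, {"claw": -0.3, "travel": [-0.64, -1.74, 0], "twist": [0, 0, -8.4]}, {"claw": -0.3, "travel": [-0.83, -1.93, 0], "twist": [0, 0, -9.6]}, {"claw": -0.3, "travel": [-1.04, -2.1, 0], "twist": [0, 0, -10.8]}, {"claw": -0.3, "travel": [-1.27, -2.25, 0], "twist": [0, 0, -12]}, {"claw": -0.3, "travel": [-1.51, -2.38, 0], "twist": [0, 0, -13.2]}, {"claw": -0.3, "travel": [-1.77, -2.47, 0], "twist": [0, 0, -14.4]}, {"claw": -0.3, "travel": [-2.03, -2.54, 0], "twist": [0, 0, -15.6]}, {"claw": -0.3, "travel": [-2.3, -2.59, 0], "twist": [0, 0, -16.8]}, {"claw": -0.3, "travel": [-2.3, -2.59, 0], "twist": [0, 0, -16.8]}]}}

```text
time_s: 17.27
tcp_pos: [0.4729, -0.2317, 0.1947]
tcp_rot: [-0.001, -0.442, 0.897, -0.0]
ft_force: [-0.2, 0.5, 0.3]
opening: 0.0297
```

```bash
python3 - <<'E'
from h import *
where(); c=handle('wrist'); save(c,'w7.png')
E
```

```text
t 17.2667 r 0.0783 alpha -125.2 yaw-180 -127.5 z [-0.001 -0.002 -1.   ] q [ 1.25  0.59 -1.14  1.89  0.62  1.07  2.35] f [-0.2  0.5  0.3] 0.1947
wrist 0.15 193 [ 0.4694 -0.2345  0.1503] 0.0729
wrist 0.17 309 [ 0.468  -0.2361  0.1693] 0.0739
wrist 0.2 1151 [ 0.4668 -0.2374  0.2013] 0.0675
wrist 0.215 2107 [ 0.4663 -0.238   0.2151] 0.0662
wrist 0.235 5580 [ 0.4689 -0.2345  0.2355] 0.0658
```

>>> {"method": "servo_tool", "body": {"plan": [{"claw": 0.4, "travel": [0, 0, 0], "twist": [0, 0, 0]}, {"claw": 0.5, "travel": [0, 0, 0], "twist": [0, 0, 0]}, {"claw": 0.5, "travel": [0, 0, -1.2], "twist": [0, 0, 0]}, {"claw": 0.5, "travel": [0, 0, -2.3], "twist": [0, 0, 0]}, {"claw": 0.5, "travel": [0, 0, -2.3], "twist": [0, 0, 3]}, {"claw": 0.5, "travel": [0, 0, -2.3], "twist": [0, 0, 6]}, {"claw": 0.5, "travel": [0, 0, -2.3], "twist": [0, 0, 9]}, {"claw": 0.5, "travel": [0, 0, -2.3], "twist": [0, 0, 12]}, {"claw": 0.5, "travel": [0, 0, -2.3], "twist": [0, 0, 20]}, {"claw": 0.5, "travel": [0, 0, -2.3], "twist": [0, 0, 20]}, {"claw": 0.5, "travel": [0, 0, -2.3], "twist": [0, 0, 20]}, {"claw": 0.5, "travel": [0, 0, -2.3], "twist": [0, 0, 20]}, {"claw": 0.5, "travel": [0, 0, -2.3], "twist": [0, 0, 20]}, {"claw": 0.5, "travel": [0, 0, -2.3], "twist": [0, 0, 20]}, {"claw": 0.5, "travel": [0, 0, -2.3], "twist": [0, 0, 20]}, {"claw": 0.5, "travel": [0, 0, -2.3], "twist": [0, 0, 20]}, {"claw": 0.5, "travel": [0, 0, -2.3], "twist": [0, 0, 20]}, {"claw": 0.5, "travel": [0, 0, -2.3], "twist": [0, 0, 20]}, {"claw": 0.5, "travel": [0, 0, -2.3], "twist": [0, 0, 20]}, {"claw": 0.5, "travel": [0, 0, -2.3], "twist": [0, 0, 20]}]}}

```text
time_s: 18.98
tcp_pos: [0.4723, -0.2304, 0.2639]
tcp_rot: [-0.0, 0.403, 0.915, -0.002]
ft_force: [-0.3, -0.0, -0.5]
opening: 0.0642
```

```bash
python3 - <<'E'
from h import *
where(); handle('wrist'); handle('side'); a=np.radians(-127); rel((*(C0+.078*np.array([np.cos(a),np.sin(a)])),.26),53)
E
```

```text
t 18.9833 r 0.0776 alpha -126.1 yaw-180 132.5 z [-0.002 -0.002 -1.   ] q [ 1.06  0.34 -0.82  1.83  0.28  1.09  0.88] f [-0.3 -0.  -0.5] 0.2639
wrist 0.15 111 [ 0.4701 -0.217   0.1506] 0.061
wrist 0.17 169 [ 0.4688 -0.2186  0.1694] 0.0626
wrist 0.2 235 [ 0.4672 -0.2206  0.1995] 0.0648
wrist 0.215 288 [ 0.4667 -0.2218  0.2146] 0.0665
wrist 0.235 1227 [ 0.4695 -0.2293  0.2354] 0.0684
side 0.15 32 [ 0.4711 -0.218   0.15  ] 0.0627
side 0.17 40 [ 0.4707 -0.2202  0.1698] 0.0631
side 0.2 34 [ 0.47   -0.2214  0.1997] 0.0669
side 0.215 41 [ 0.468  -0.2237  0.214 ] 0.0689
side 0.235 44 [ 0.4674 -0.227   0.2345] 0.0696
travel [ 0.043 -0.018  0.124] twist [-0.03  0.02 15.89]
```

>>> {"method": "servo_tool", "body": {"plan": [{"claw": 0.5, "travel": [0.04, 0, 0.1], "twist": [0, 0, 5]}, {"claw": 0.5, "travel": [0.04, 0, 0.1], "twist": [0, 0, 10]}, {"claw": 0.5, "travel": [0.04, 0, 0.1], "twist": [0, 0, 16]}, {"claw": 0.5, "travel": [0.04, 0, 0.1], "twist": [0, 0, 16]}, {"claw": 0.5, "travel": [0.04, 0, 0.1], "twist": [0, 0, 16]}, {"claw": 0.5, "travel": [0.04, 0, 0.1], "twist": [0, 0, 16]}, {"claw": 0.5, "travel": [0.04, 0, 0.1], "twist": [0, 0, 16]}, {"claw": 0.5, "travel": [0.04, 0, 0.1], "twist": [0, 0, 16]}, {"claw": 0.5, "travel": [0.04, 0, 0.1], "twist": [0, 0, 16]}, {"claw": 0.5, "travel": [0.04, 0, 0.1], "twist": [0, 0, 16]}, {"claw": 0.5, "travel": [0.04, 0, 0.1], "twist": [0, 0, 16]}, {"claw": 0.5, "travel": [0.04, 0, 0.1], "twist": [0, 0, 16]}, {"claw": 0.5, "travel": [0.04, 0, 0.1], "twist": [0, 0, 16]}]}}

```text
time_s: 20.17
tcp_pos: [0.4715, -0.2296, 0.2607]
tcp_rot: [0.0, 0.896, 0.444, -0.001]
ft_force: [0.5, -0.3, -0.2]
opening: 0.0638
```

```bash
python3 - <<'E'
from h import *
where(); a=np.radians(-128); rel((*(C0+.078*np.array([np.cos(a),np.sin(a)])),.191),52)
E
```

```text
t 20.1667 r 0.0774 alpha -126.9 yaw-180 52.7 z [-0.002 -0.002 -1.   ] q [ 0.86  0.28 -0.56  1.85  0.17  1.06 -0.42] f [ 0.5 -0.3 -0.2] 0.2607
travel [-0.014 -0.047  2.323] twist [-0.01  0.03  0.13]
```

>>> {"method": "servo_tool", "body": {"plan": [{"claw": 0.5, "travel": [0, -0.05, 1.2], "twist": [0, 0, 0]}, {"claw": 0.3, "travel": [0, -0.05, 2.3], "twist": [0, 0, 0]}, {"claw": -0.1, "travel": [0, -0.05, 2.3], "twist": [0, 0, 0]}, {"claw": -0.3, "travel": [0, -0.05, 2.3], "twist": [0, 0, 0]}, {"claw": -0.3, "travel": [0.01, 0.22, 2.3], "twist": [0, 0, -1.2]}, {"claw": -0.3, "travel": [0.06, 0.49, 2.3], "twist": [0, 0, -2.4]}, {"claw": -0.3, "travel": [0.13, 0.75, 2.3], "twist": [0, 0, -3.6]}, {"claw": -0.3, "travel": [0.22, 1.01, 2.3], "twist": [0, 0, -4.8]}, {"claw": -0.3, "travel": [0.35, 1.25, 2.3], "twist": [0, 0, -6]}, {"claw": -0.3, "travel": [0.5, 1.48, 2.3], "twist": [0, 0, -7.2]}, {"claw": -0.3, "travel": [0.67, 1.69, 2.3], "twist": [0, 0, -8.4]}, {"claw": -0.3, "travel": [0.86, 1.88, 2.3], "twist": [0, 0, -9.6]}, {"claw": -0.3, "travel": [1.07, 2.05, 2.3], "twist": [0, 0, -10.8]}, {"claw": -0.3, "travel": [1.3, 2.2, 2.3], "twist": [0, 0, -12]}, {"claw": -0.3, "travel": [1.54, 2.33, 2.3], "twist": [0, 0, -13.2]}, {"claw": -0.3, "travel": [1.8, 2.42, 2.3], "twist": [0, 0, -14.4]}, {"claw": -0.3, "travel": [2.06, 2.49, 2.3], "twist": [0, 0, -15.6]}, {"claw": -0.3, "travel": [2.33, 2.54, 2.3], "twist": [0, 0, -16.8]}, {"claw": -0.3, "travel": [2.6, 2.55, 2.3], "twist": [0, 0, -18]}, {"claw": -0.3, "travel": [2.6, 2.55, 2.3], "twist": [0, 0, -18]}]}}

```text
time_s: 21.83
tcp_pos: [0.5815, -0.2132, 0.194]
tcp_rot: [0.001, 0.318, 0.948, -0.0]
ft_force: [-0.7, 1.2, 0.1]
opening: 0.0301
```

```bash
python3 - <<'E'
from h import *
where(); c=handle('wrist'); save(c,'w8.png'); np.save('w8.npy',c['T'])
E
```

```text
t 21.8333 r 0.0781 alpha -35.6 yaw-180 142.9 z [ 0.002 -0.002 -1.   ] q [ 0.89  0.62 -0.84  1.68  0.51  1.08  0.82] f [-0.7  1.2  0.1] 0.194
wrist 0.15 302 [ 0.5681 -0.2041  0.1505] 0.0611
wrist 0.17 445 [ 0.5697 -0.2049  0.17  ] 0.0623
wrist 0.2 1430 [ 0.5727 -0.2063  0.2011] 0.0651
wrist 0.215 2372 [ 0.5736 -0.2074  0.2153] 0.0664
wrist 0.235 5779 [ 0.579  -0.2126  0.2357] 0.0674
```

View pics/w8.png

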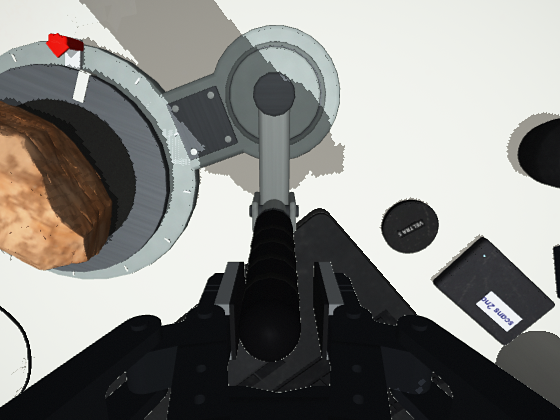

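The tick (82,85) is now a little short of the pointer (72,55). I'll make an enlarged crop and measure both.

```bash
cat >> h.py <<'E'
def tick(c,u0,u1,v0,v1,T=np.array([.4613,-.3479]),thr=190):
    im=c['image'].astype(int)[v0:v1,u0:u1]; W=cloud(c)[v0:v1,u0:u1]
    white=(im.min(-1)>thr)
    vs,us=np.nonzero(white); n,l,st,ce=cv2.connectedComponentsWithStats(white.astype(np.uint8))
    for i in range(1,n):
        if st[i,4]<25: continue
        v,u=np.nonzero(l==i); P=np.array([atheight(c,a+u0,b+v0,.042) for a,b in zip(u,v)])[:,:2]
        (q,(w,h),a)=cv2.minAreaRect(P.astype(np.float32)); d=np.array(q)-T
        ln=cv2.fitLine(P.astype(np.float32),cv2.DIST_L2,0,.01,.01).ravel()
        print('white',len(u),np.round(q,4),round(w,4),round(h,4),'r',np.hypot(*d).round(4),'ang',np.degrees(np.arctan2(d[1],d[0])).round(2),'dir',np.degrees(np.arctan2(ln[1],ln[0])).round(1),'z',np.nanmedian(W[l==i][:,2]).round(3))
    red=(im[...,0]>90)&(im[...,1]<60)&(im[...,2]<60)
    v,u=np.nonzero(red)
    if len(u):
        P=np.array([atheight(c,a+u0,b+v0,.047) for a,b in zip(u,v)])[:,:2]; d=P-T; r=np.hypot(*d.T); a=np.degrees(np.arctan2(d[:,1],d[:,0]))
        print('red',len(u),'r',r.min().round(4),r.max().round(4),'ang mean',a.mean().round(2),a.min().round(2),a.max().round(2),'tip ang',a[r<r.min()+.002].mean().round(2))
E
python3 - <<'E'
from h import *
c=cam('wrist'); tick(c,40,110,25,115)
W=cloud(c); im=c['image']
cr=im[20:120,20:150]; cv2.imwrite('pics/c9.png',cv2.resize(cr,None,fx=6,fy=6,interpolation=cv2.INTER_CUBIC)[:,:,::-1])
# plate circle fit from steel top: points z .036-.048 outer rim
Z=W[...,2]; m=(Z>.038)&(Z<.047)&(np.hypot(W[...,0]-.4613,W[...,1]+.3479)<.1); p=W[m]; hull=cv2.convexHull(p[:,:2].astype(np.float32)); 
r=np.hypot(p[:,0]-.4613,p[:,1]+.3479); a=np.degrees(np.arctan2(p[:,1]+.3479,p[:,0]-.4613))
for k in range(-180,180,15):
  s=(a>k)&(a<k+15)
  if s.sum()>50: print(k+7,s.sum(),np.percentile(r[s],99).round(4))
E
```

```text
white 1044 [ 0.3932 -0.259 ] 0.0511 0.0163 r 0.112 ang 127.47 dir 47.8 z -0.001
white 175 [ 0.4051 -0.2731] 0.0105 0.0115 r 0.0936 ang 126.93 dir 68.2 z 0.025
white 315 [ 0.4225 -0.2823] 0.0081 0.0231 r 0.0762 ang 120.59 dir -59.8 z 0.042
red 358 r 0.0925 0.1084 ang mean 131.87 122.4 136.56 tip ang 131.98
-38 194 0.0878
-23 348 0.0879
-8 583 0.0879
7 817 0.088
22 967 0.0879
37 1147 0.0877
52 1264 0.0875
67 1359 0.0874
82 1426 0.0871
97 1459 0.0868
112 1481 0.0868
127 1515 0.0994
142 1294 0.098
157 1077 0.086
172 299 0.0847
```

View pics/c9.png

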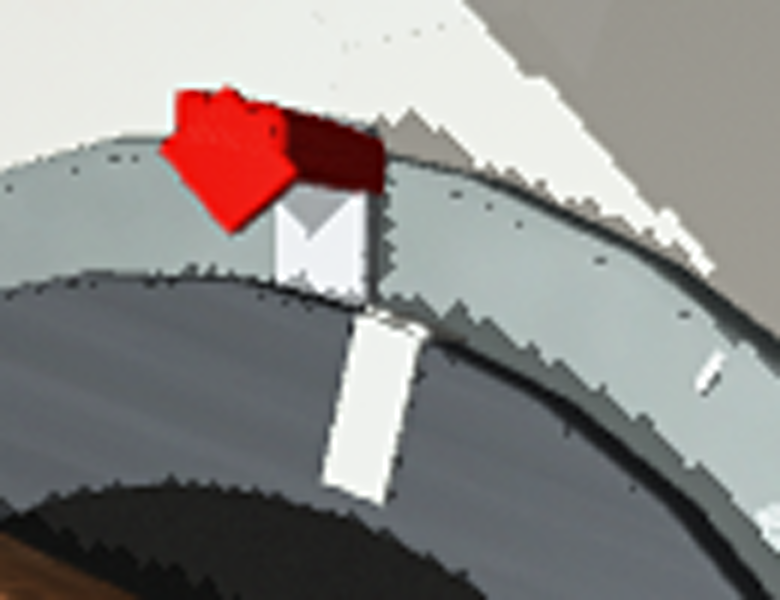

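The crop shows the red arrow's apex at (234,235), which is image pixel (59,59). The tick's outer end is at (390,320). I'll refine the plate centre and get the remaining angle.

```bash
python3 - <<'E'
from h import *
from scipy.optimize import least_squares
c=cam('wrist'); W=cloud(c); Z=W[...,2]
m=(Z>.038)&(Z<.047); p=W[m][:,:2]; T=np.array([.4613,-.3479])
for it in range(3):
  d=p-T; r=np.hypot(*d.T); a=np.degrees(np.arctan2(d[:,1],d[:,0])); B=[]
  for k in range(-40,172,3):
    if 118<k<155: continue
    s=(a>k)&(a<k+3)&(r<.095)
    if s.sum()>30: q=p[s][np.argsort(r[s])[-8:-2]].mean(0); B.append(q)
  B=np.array(B); f=least_squares(lambda x:np.hypot(*(B-x[:2]).T)-x[2],[*T,.088],loss='soft_l1',f_scale=.001); T=f.x[:2]
print(f.x,len(B))
tick(c,40,110,25,115,T)
g=lambda u,v,h:atheight(c,20+(u-2.5)/6,20+(v-2.5)/6,h)[:2]
A=g(234,235,.047); S=(g(163,150,.047)+g(298,172,.047))/2; K=(g(178,90,.047)+g(285,105,.047))/2
for n,q in(('apex',A),('sh',S),('back',K)): d=q-T; print(n,q,np.hypot(*d),np.degrees(np.arctan2(d[1],d[0])))
d=K-A;print('axis dir',np.degrees(np.arctan2(d[1],d[0])))
E
```

```text
[ 0.46239486 -0.34738036  0.08619845] 59
white 1080 [ 0.3927 -0.2595] 0.0511 0.017 r 0.1121 ang 128.43 dir 48.3 z -0.001
white 172 [ 0.4051 -0.273 ] 0.0104 0.0122 r 0.0939 ang 127.63 dir 75.3 z 0.025
white 321 [ 0.4225 -0.2823] 0.0083 0.0231 r 0.0763 ang 121.5 dir -59.5 z 0.042
red 356 r 0.0931 0.1089 ang mean 132.57 122.99 137.21 tip ang 132.68
apex [ 0.3993542  -0.27947972] 0.0926532326713707 132.87440591627157
sh [ 0.39336904 -0.27352593] 0.10108927708226073 133.06443975165018
back [ 0.38860608 -0.26812761] 0.10828565319054563 132.95526843610028
axis dir 133.43452578523167
```

>>> {"method": "servo_tool", "body": {"plan": [{"claw": -0.3, "travel": [0.01, 0.27, 0], "twist": [0, 0, -1.2]}, {"claw": -0.3, "travel": [0.06, 0.54, 0], "twist": [0, 0, -2.4]}, {"claw": -0.3, "travel": [0.13, 0.8, 0], "twist": [0, 0, -3.6]}, {"claw": -0.3, "travel": [0.22, 1.06, 0], "twist": [0, 0, -4.8]}, {"claw": -0.3, "travel": [0.35, 1.3, 0], "twist": [0, 0, -6]}, {"claw": -0.3, "travel": [0.35, 1.3, 0], "twist": [0, 0, -6]}, {"claw": -0.3, "travel": [0.35, 1.3, 0], "twist": [0, 0, -6]}]}}

```text
time_s: 22.57
tcp_pos: [0.5953, -0.178, 0.1931]
tcp_rot: [-0.0, 0.067, 0.998, -0.002]
ft_force: [0.1, 0.4, -0.0]
opening: 0.03
```

```bash
python3 - <<'E'
from h import *
where(); c=handle('wrist'); T=np.array([.462,-.3475])
tick(c,0,200,0,160,T); im=c['image']; r=(im[...,0]>150)&(im[...,1]<60)
v,u=np.nonzero(r); print(u.min(),u.max(),v.min(),v.max())
u0=max(0,int(u.mean())-50);v0=max(0,int(v.mean())-30); print(u0,v0)
cv2.imwrite('pics/c10.png',cv2.resize(im[v0:v0+100,u0:u0+130],None,fx=6,fy=6,interpolation=cv2.INTER_CUBIC)[:,:,::-1]); 
d=cam('top'); tick(d,300,400,225,300,T,150)
E
```

```text
t 22.5667 r 0.0779 alpha -7.6 yaw-180 172.3 z [-0.    -0.003 -1.   ] q [ 0.89  0.67 -0.95  1.67  0.6   1.12  1.2 ] f [ 0.1  0.4 -0. ] 0.1931
wrist 0.15 302 [ 0.5809 -0.1764  0.1504] 0.0614
wrist 0.17 450 [ 0.5826 -0.1765  0.17  ] 0.0627
wrist 0.2 1549 [ 0.587  -0.1768  0.2011] 0.0654
wrist 0.215 2434 [ 0.5878 -0.1773  0.2154] 0.0665
wrist 0.235 5993 [ 0.591  -0.1787  0.2357] 0.0683
white 685 [ 0.4555 -0.2261] 0.0177 0.023 r 0.1216 ang 93.06 dir 13.0 z -0.001
white 31 [ 0.4687 -0.2445] 0.0022 0.007 r 0.1032 ang 86.27 dir -19.0 z 0.019
white 35 [ 0.4789 -0.2354] 0.0038 0.0043 r 0.1134 ang 81.42 dir -26.6 z 0.023
white 981 [ 0.498  -0.2545] 0.0152 0.0461 r 0.0997 ang 68.82 dir -20.5 z 0.019
white 32 [ 0.5127 -0.2458] 0.0041 0.0037 r 0.1136 ang 63.5 dir -68.7 z 0.024
white 1363 [ 0.5409 -0.257 ] 0.0458 0.0293 r 0.1201 ang 48.93 dir -68.0 z -0.001
red 3 r 0.011 0.0404 ang mean 89.03 22.83 130.52 tip ang 113.73
553 559 334 338
505 305
white 1609 [ 0.4044 -0.4112] 0.1139 0.1977 r 0.0858 ang -132.12 dir -23.5 z -0.0
```

View pics/c10.png

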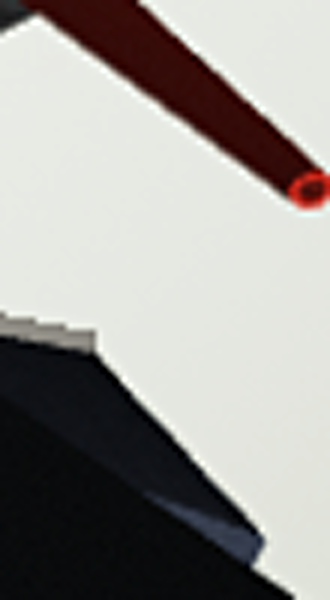

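The view has shifted away from the pointer; this crop shows only the blower nozzle. I'll lift off the handle and look at the pointer straight from above.

>>> {"method": "servo_tool", "body": {"plan": [{"claw": 0.4, "travel": [0, 0.05, 0], "twist": [0, 0, 0]}, {"claw": 0.5, "travel": [0, 0.05, 0], "twist": [0, 0, 0]}, {"claw": 0.5, "travel": [0, 0.05, -1.2], "twist": [0, 0, 0]}, {"claw": 0.5, "travel": [0, 0.05, -2.4], "twist": [0, 0, 0]}, {"claw": 0.5, "travel": [0, 0.05, -2.4], "twist": [0, 0, 0]}, {"claw": 0.5, "travel": [0, 0.05, -2.4], "twist": [0, 0, 0]}]}}

```text
time_s: 23.17
tcp_pos: [0.5966, -0.177, 0.2673]
tcp_rot: [0.002, 0.068, 0.998, -0.003]
ft_force: [-0.5, -0.7, -0.8]
opening: 0.0639
```

```bash
python3 - <<'E'
from h import *
where(); handle(); rel((.48,-.295,.26),172)
E
```

```text
t 23.1667 r 0.0791 alpha -6.7 yaw-180 172.2 z [ 0.004 -0.005 -1.   ] q [ 0.92  0.6  -1.    1.59  0.53  1.24  1.25] f [-0.5 -0.7 -0.8] 0.2673
wrist 0.15 127 [ 0.5809 -0.1761  0.1505] 0.0618
wrist 0.17 182 [ 0.5826 -0.1768  0.1696] 0.0632
wrist 0.2 258 [ 0.5853 -0.1768  0.1994] 0.0655
wrist 0.215 308 [ 0.5866 -0.1772  0.2149] 0.067
wrist 0.235 1193 [ 0.5942 -0.1788  0.2355] 0.0688
travel [ 3.281 -4.411  0.199] twist [-0.05  0.01  0.04]
```

Handle angle is about −8.3° now. I'll move over the plate.

>>> {"method": "servo_tool", "body": {"plan": [{"claw": 0.5, "travel": [1.1, -1.47, 0.05], "twist": [0, 0, 0]}, {"claw": 0.5, "travel": [2.2, -2.9, 0.1], "twist": [0, 0, 0]}, {"claw": 0.5, "travel": [3.28, -4.41, 0.2], "twist": [0, 0, 0]}, {"claw": 0.5, "travel": [3.28, -4.41, 0.2], "twist": [0, 0, 0]}, {"claw": 0.5, "travel": [3.28, -4.41, 0.2], "twist": [0, 0, 0]}, {"claw": 0.5, "travel": [3.28, -4.41, 1.2], "twist": [0, 0, 0]}, {"claw": 0.5, "travel": [3.28, -4.41, 2.4], "twist": [0, 0, 0]}, {"claw": 0.5, "travel": [3.28, -4.41, 2.4], "twist": [0, 0, 0]}, {"claw": 0.5, "travel": [3.28, -4.41, 2.4], "twist": [0, 0, 0]}]}}

```text
time_s: 23.97
tcp_pos: [0.4787, -0.2946, 0.1922]
tcp_rot: [-0.002, 0.068, 0.998, -0.001]
ft_force: [0.2, 0.7, -0.5]
opening: 0.0639
```

```bash
python3 - <<'E'
from h import *
where(); c=cam('wrist'); im=c['image']; r=(im[...,0]>150)&(im[...,1]<60)&(np.arange(420)[:,None]<330)
v,u=np.nonzero(r); print(u.min(),u.max(),v.min(),v.max())
u0=max(0,int(np.median(u))-65);v0=max(0,int(np.median(v))-40); print(u0,v0)
cv2.imwrite('pics/c11.png',cv2.resize(im[v0:v0+100,u0:u0+130],None,fx=6,fy=6,interpolation=cv2.INTER_CUBIC)[:,:,::-1]); 
tick(c,u0,u0+130,v0,v0+100,np.array([.462,-.3475]))
import pickle; pickle.dump(c,open('c11.pkl','wb'))
E
```

```text
t 23.9667 r 0.1328 alpha -107.2 yaw-180 172.2 z [-0.004 -0.002 -1.   ] q [ 1.23  0.59 -0.99  1.81  0.56  1.06  1.46] f [ 0.2  0.7 -0.5] 0.1922
282 299 71 90
225 41
white 94 [ 0.3605 -0.3132] 0.0097 0.0048 r 0.1071 ang 161.34 dir 81.1 z -0.001
white 1291 [ 0.4056 -0.2323] 0.0141 0.0734 r 0.1282 ang 116.08 dir 0.7 z -0.001
red 330 r 0.0931 0.1086 ang mean 133.27 128.69 137.85 tip ang 133.15
```

View pics/c11.png

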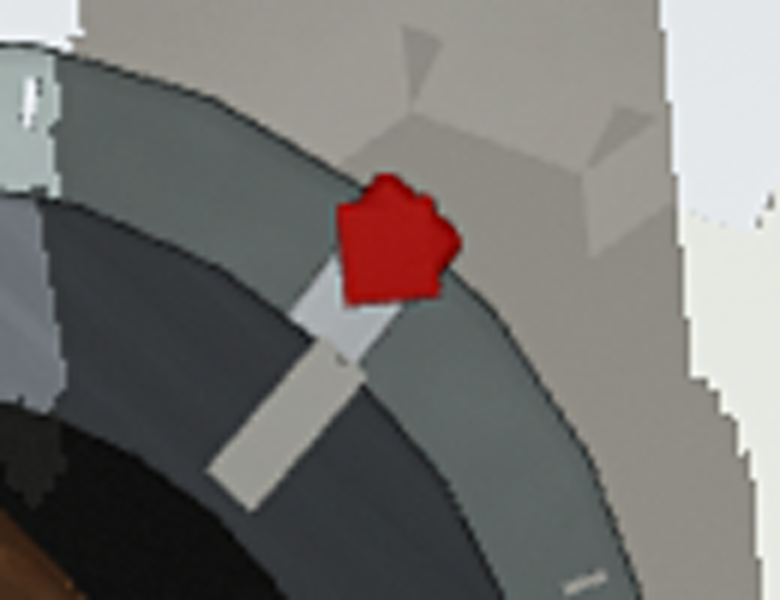

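```bash
cat >> h.py <<'E'
def polar(q,T): d=q-T; return np.hypot(*d).round(4),np.degrees(np.arctan2(d[1],d[0])).round(2)
E
python3 - <<'E'
from h import *
import pickle; c=pickle.load(open('c11.pkl','rb'))
g=lambda u,v,h:atheight(c,225+(u-2.5)/6,41+(v-2.5)/6,h)[:2]
W=cloud(c); print(W[41+51,225+57], W[41+40,225+65], W[41+70,225+48])
o=[g(318,338,.042),g(368,378,.042)];i=[g(208,472,.042),g(252,512,.042)]
A=g(346,306,.047);K=(g(388,177,.047)+g(460,240,.047))/2;S=(g(340,205,.047)+g(440,297,.047))/2
O=sum(o)/2;I=sum(i)/2
im=c['image'].astype(int)
for T in([.4613,-.3479],[.462,-.3475],[.4624,-.3474]):
  T=np.array(T); print('tick',polar(O,T),polar(I,T),'ptr',polar(A,T),polar(S,T),polar(K,T))
d=O-I;print('tickdir',np.degrees(np.arctan2(d[1],d[0]))); d=K-A; print('ptrdir',np.degrees(np.arctan2(d[1],d[0])))
E
```

```text
[ 0.39838678 -0.2801562   0.02550951] [ 0.39193521 -0.27334157  0.04526145] [ 0.41190403 -0.28919756  0.0412076 ]
tick (np.float64(0.0873), np.float64(130.29)) (np.float64(0.0648), np.float64(130.08)) ptr (np.float64(0.0922), np.float64(132.74)) (np.float64(0.1008), np.float64(132.66)) (np.float64(0.1073), np.float64(132.65))
tick (np.float64(0.0874), np.float64(130.81)) (np.float64(0.065), np.float64(130.78)) ptr (np.float64(0.0924), np.float64(133.22)) (np.float64(0.1009), np.float64(133.11)) (np.float64(0.1075), np.float64(133.07))
tick (np.float64(0.0876), np.float64(131.05)) (np.float64(0.0652), np.float64(131.11)) ptr (np.float64(0.0926), np.float64(133.45)) (np.float64(0.1011), np.float64(133.31)) (np.float64(0.1077), np.float64(133.26))
tickdir 130.8937860180653
ptrdir 132.12793784434015
```

```bash
python3 - <<'E'
from h import *
a=np.radians(-8.3); rel((*(C0+.078*np.array([np.cos(a),np.sin(a)])),.26),171.7)
E
```

```text
travel [-3.274  4.333 -2.212] twist [-0.04  0.    0.11]
```

>>> {"method": "servo_tool", "body": {"plan": [{"claw": 0.5, "travel": [0, 0, -1.2], "twist": [0, 0, 0]}, {"claw": 0.5, "travel": [0, 0, -2.3], "twist": [0, 0, 0]}, {"claw": 0.5, "travel": [-1.1, 1.4, -2.3], "twist": [0, 0, 0]}, {"claw": 0.5, "travel": [-2.2, 2.9, -2.3], "twist": [0, 0, 0.1]}, {"claw": 0.5, "travel": [-3.27, 4.33, -2.25], "twist": [0, 0, 0.1]}, {"claw": 0.5, "travel": [-3.27, 4.33, -2.25], "twist": [0, 0, 0.1]}, {"claw": 0.5, "travel": [-3.27, 4.33, -2.25], "twist": [0, 0, 0.1]}, {"claw": 0.5, "travel": [-3.27, 4.33, -2.25], "twist": [0, 0, 0.1]}]}}

```text
time_s: 24.68
tcp_pos: [0.5973, -0.175, 0.2634]
tcp_rot: [0.002, 0.069, 0.998, -0.001]
ft_force: [-0.8, -0.2, -0.1]
opening: 0.0641
```

```bash
python3 - <<'E'
from h import *
where();handle()
a=np.radians(-8.3); rel((*(C0+.078*np.array([np.cos(a),np.sin(a)])),.191),171.7)
E
```

```text
t 24.6833 r 0.0796 alpha -5.2 yaw-180 172.1 z [ 0.003 -0.003 -1.   ] q [ 0.91  0.61 -1.    1.6   0.54  1.23  1.25] f [-0.8 -0.2 -0.1] 0.2634
wrist 0.15 134 [ 0.5809 -0.1761  0.1506] 0.0614
wrist 0.17 189 [ 0.5828 -0.1763  0.1694] 0.0632
wrist 0.2 268 [ 0.5853 -0.1765  0.1999] 0.0655
wrist 0.215 329 [ 0.5866 -0.1771  0.2147] 0.0666
wrist 0.235 1243 [ 0.5942 -0.1788  0.2355] 0.0689
travel [ 0.03  -0.042  2.396] twist [-0.04  0.03  0.04]
```

>>> {"method": "servo_tool", "body": {"plan": [{"claw": 0.4, "travel": [0.03, -0.04, 1.2], "twist": [0, 0, 0]}, {"claw": 0.2, "travel": [0.03, -0.04, 2.4], "twist": [0, 0, 0]}, {"claw": -0.2, "travel": [0.03, -0.04, 2.4], "twist": [0, 0, 0]}, {"claw": -0.44, "travel": [0.03, -0.04, 2.4], "twist": [0, 0, 0]}, {"claw": -0.44, "travel": [0.03, -0.04, 2.4], "twist": [0, 0, 0]}, {"claw": -0.44, "travel": [0.03, -0.04, 2.4], "twist": [0, 0, 0]}, {"claw": -0.44, "travel": [0.03, 0.05, 2.4], "twist": [0, 0, -0.4]}, {"claw": -0.44, "travel": [0.04, 0.14, 2.4], "twist": [0, 0, -0.8]}, {"claw": -0.44, "travel": [0.05, 0.23, 2.4], "twist": [0, 0, -1.2]}, {"claw": -0.44, "travel": [0.05, 0.31, 2.4], "twist": [0, 0, -1.57]}, {"claw": -0.44, "travel": [0.05, 0.31, 2.4], "twist": [0, 0, -1.57]}, {"claw": -0.44, "travel": [0.05, 0.31, 2.4], "twist": [0, 0, -1.57]}, {"claw": -0.44, "travel": [0.05, 0.31, 2.4], "twist": [0, 0, -1.57]}]}}

```text
time_s: 25.82
tcp_pos: [0.5963, -0.1684, 0.1914]
tcp_rot: [0.001, 0.003, 1.0, -0.002]
ft_force: [-0.3, -0.5, 0.1]
opening: 0.0242
```

```bash
python3 - <<'E'
from h import *
where();handle()
E
```

```text
t 25.8167 r 0.0783 alpha -0.5 yaw-180 179.7 z [ 0.002 -0.004 -1.   ] q [ 0.89  0.68 -0.98  1.67  0.62  1.13  1.3 ] f [-0.3 -0.5  0.1] 0.1914
wrist 0.15 310 [ 0.5815 -0.168   0.1504] 0.0614
wrist 0.17 458 [ 0.5833 -0.1682  0.1699] 0.0628
wrist 0.2 1630 [ 0.5874 -0.1674  0.2006] 0.0649
wrist 0.215 2417 [ 0.5878 -0.1674  0.2153] 0.0665
wrist 0.235 6119 [ 0.5909 -0.1683  0.236 ] 0.0683
```

>>> {"method": "servo_tool", "body": {"plan": [{"claw": 0.3, "travel": [0, 0, 0], "twist": [0, 0, 0]}, {"claw": 0.5, "travel": [0, 0, 0], "twist": [0, 0, 0]}, {"claw": 0.5, "travel": [0, 0, 0], "twist": [0, 0, 0]}, {"claw": 0.5, "travel": [0, 0, -1.2], "twist": [0, 0, 0]}, {"claw": 0.5, "travel": [0, 0, -2.4], "twist": [0, 0, 0]}, {"claw": 0.5, "travel": [0, 0, -2.4], "twist": [0, 0, 0]}, {"claw": 0.5, "travel": [1.3, -1.4, -2.4], "twist": [0, 0, 0]}, {"claw": 0.5, "travel": [2.6, -2.8, -2.4], "twist": [0, 0, 0]}, {"claw": 0.5, "travel": [3.9, -4.2, -2.4], "twist": [0, 0, 0]}, {"claw": 0.5, "travel": [3.9, -4.2, -2.4], "twist": [0, 0, 0]}, {"claw": 0.5, "travel": [3.9, -4.2, -1.2], "twist": [0, 0, 0]}, {"claw": 0.5, "travel": [3.9, -4.2, 0], "twist": [0, 0, 0]}, {"claw": 0.5, "travel": [3.9, -4.2, 0], "twist": [0, 0, 0]}, {"claw": 0.5, "travel": [3.9, -4.2, 0], "twist": [0, 0, 0]}, {"claw": 0.5, "travel": [3.9, -4.2, 0], "twist": [0, 0, 0]}]}}

```text
time_s: 27.12
tcp_pos: [0.4802, -0.293, 0.1932]
tcp_rot: [0.002, 0.002, 1.0, -0.002]
ft_force: [0.2, 0.0, 1.0]
opening: 0.0637
```

```bash
python3 - <<'E'
from h import *
where(); c=cam('wrist'); im=c['image']; r=(im[...,0]>150)&(im[...,1]<60)&(np.arange(420)[:,None]<330)
v,u=np.nonzero(r)
u0=max(0,int(np.median(u))-65);v0=max(0,int(np.median(v))-40); print(u0,v0)
cv2.imwrite('pics/c12.png',cv2.resize(im[v0:v0+100,u0:u0+130],None,fx=6,fy=6,interpolation=cv2.INTER_CUBIC)[:,:,::-1]); 
import pickle; pickle.dump(c,open('c12.pkl','wb'))
E
```

```text
t 27.1167 r 0.1308 alpha -106.8 yaw-180 179.8 z [ 0.004 -0.004 -1.   ] q [ 1.25  0.6  -1.03  1.81  0.59  1.06  1.56] f [0.2 0.  1. ] 0.1932
239 41
```

View pics/c12.png

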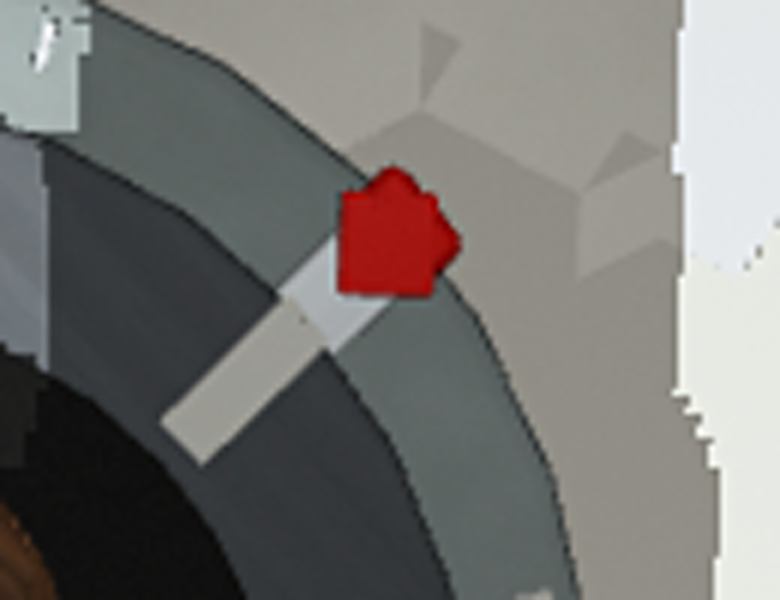

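The tick, with corners from (162,420) to (328,348), now lies in line with the pointer's white foot and the red apex (338,294).

```bash
python3 - <<'E'
from h import *
import pickle; c=pickle.load(open('c12.pkl','rb'))
g=lambda u,v,h:atheight(c,239+(u-2.5)/6,41+(v-2.5)/6,h)[:2]
print('cam',c['T'][:3,3])
O=(g(282,295,.042)+g(328,348,.042))/2;I=(g(162,420,.042)+g(202,466,.042))/2
A=g(338,294,.047);K=(g(393,168,.047)+g(460,240,.047))/2;S=(g(341,193,.047)+g(433,297,.047))/2
F=(g(282,292,.0255)+g(332,352,.0255))/2
for T in([.4613,-.3479],[.462,-.3475],[.4624,-.3474]):
  T=np.array(T); print('tick',polar(O,T),polar(I,T),'ptr',polar(A,T),polar(S,T),polar(K,T),'foot',polar(F,T))
d=O-I;print('tickdir',np.degrees(np.arctan2(d[1],d[0]))); d=K-A; print('ptrdir',np.degrees(np.arctan2(d[1],d[0])))
# lateral offset of pointer points from tick line
n=np.array([-(O-I)[1],(O-I)[0]])/np.linalg.norm(O-I)
print('offset mm from tick line (+=CCW): apex,S,K,foot',[((q-I)@n*1000).round(2) for q in(A,S,K,F)])
E
```

```text
cam [ 0.40675481 -0.29154021  0.33437637]
tick (np.float64(0.087), np.float64(132.93)) (np.float64(0.065), np.float64(132.81)) ptr (np.float64(0.0921), np.float64(132.7)) (np.float64(0.1005), np.float64(132.75)) (np.float64(0.1073), np.float64(132.89)) foot (np.float64(0.0876), np.float64(132.72))
tick (np.float64(0.0872), np.float64(133.44)) (np.float64(0.0652), np.float64(133.5)) ptr (np.float64(0.0923), np.float64(133.18)) (np.float64(0.1007), np.float64(133.19)) (np.float64(0.1075), np.float64(133.31)) foot (np.float64(0.0878), np.float64(133.23))
tick (np.float64(0.0874), np.float64(133.68)) (np.float64(0.0654), np.float64(133.81)) ptr (np.float64(0.0925), np.float64(133.41)) (np.float64(0.1009), np.float64(133.4)) (np.float64(0.1077), np.float64(133.5)) foot (np.float64(0.088), np.float64(133.46))
tickdir 133.2907001835031
ptrdir 134.05835366881666
offset mm from tick line (+=CCW): apex,S,K,foot [np.float64(-0.4), np.float64(-0.41), np.float64(-0.2), np.float64(-0.33)]
```

Tick and pointer agree to about 0.25° (0.4 mm), which is within measurement error. I back off upwards and check the handle and bystanders.

>>> {"method": "servo_tool", "body": {"plan": [{"claw": 0.5, "travel": [0, 0, -1.2], "twist": [0, 0, 0]}, {"claw": 0.5, "travel": [0, 0, -2.4], "twist": [0, 0, 0]}, {"claw": 0.5, "travel": [0, -1.3, -3.3], "twist": [0, 0, 0]}, {"claw": 0.5, "travel": [0, -2.6, -3.3], "twist": [0, 0, 0]}, {"claw": 0.5, "travel": [0, -3.9, -3.3], "twist": [0, 0, 0]}, {"claw": 0.5, "travel": [0, -5.2, -3.3], "twist": [0, 0, 0]}, {"claw": 0.5, "travel": [0, -6, -3.3], "twist": [0, 0, 0]}, {"claw": 0.5, "travel": [0, -6, -3.3], "twist": [0, 0, 0]}, {"claw": 0.5, "travel": [0, -6, -3.3], "twist": [0, 0, 0]}, {"claw": 0.5, "travel": [0, -6, -3.3], "twist": [0, 0, 0]}]}}

```text
time_s: 28.0
tcp_pos: [0.481, -0.4708, 0.2952]
tcp_rot: [0.004, 0.0, 1.0, -0.003]
ft_force: [0.3, 0.2, 0.1]
opening: 0.0641
```

```bash
python3 - <<'E'
from h import *
where(); d=cam('side'); W=cloud(d); Z=W[...,2]
m=(Z>.14)&(Z<.235)&(abs(W[...,0]-.595)<.035)&(abs(W[...,1]+.167)<.03); p=W[m]
x=p[:,0];
zz=np.arange(.145,.235,.01); M=np.array([np.median(p[abs(p[:,2]-z)<.005],0) for z in zz]); k=np.polyfit(M[:,2],M[:,0],1); print('lean deg',np.degrees(np.arctan(k[0])),len(p),'top',Z[(Z<.3)&(abs(W[...,0]-.6)<.03)&(abs(W[...,1]+.167)<.03)].max())
t=cam('top'); a=np.vstack([t['image'][100:300,170:450]]); b=cv2.imread('pics/top0.png')[100:300,170:450]
cv2.imwrite('pics/fin.png',cv2.resize(np.vstack([b,a[:,:,::-1]]),None,fx=1.45,fy=1.45))
E
```

```text
t 28.0 r 0.3053 alpha -97.0 yaw-180 180.0 z [ 0.007 -0.005 -1.   ] q [ 1.36  0.67 -1.02  1.43  0.58  1.34  1.88] f [0.3 0.2 0.1] 0.2952
lean deg 5.425026532277478 299 top 0.2404695317229657
```

View pics/fin.png

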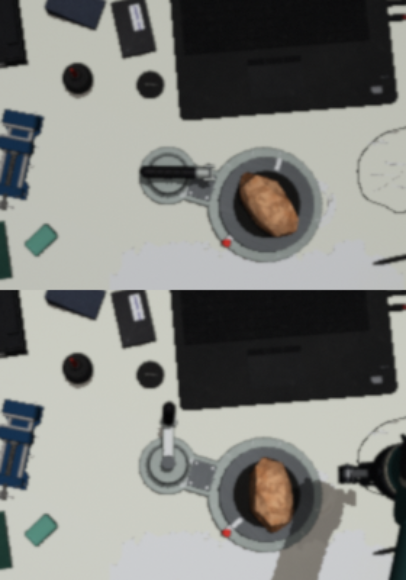

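The before/after picture shows the tick at the red pointer (230,527) and the handle standing, leaning 5.4° with its tip at 240 mm. The stone turned along with the plate, and the blower, lens cap and putty haven't moved. I'm handing it in.

```bash
python3 -c "
from station import *
print(close_job())"
```

```text
the job is handed in; nothing more can be done
None
```

The handle is swung up to its stop and the tick is cranked round to the red pointer. I handed the job in at 28 s, with the gripper clear of everything.

**How it went:** The handle slipped out of the grip once, at about 68°. I gripped it again in line with the bar and brought it home, where the tool stalled at about 11 N. I then turned the plate about 150° anticlockwise, using only the crank, with the jaws held loosely round the handle and two changes of hold. A last nudge of about 7° at the crank finished it.

**Last checks:**
- **Tick:** it sits about 0.25° (0.4 mm) past the pointer by the wrist camera, within the roughly 2 mm calibration error. I left it there rather than correct further. The same camera reads the pointer apex 4 mm too far out from the plate's axis, which I could not explain. Radius barely affects the angle.
- **Handle:** it leans 5.4° outwards with its tip 240 mm up, as it should fully home.
- **Other items:** in the before/after top view, the stone turned along with the plate. The pointer, air blower, putty and lens cap appear where they were.

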